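# Set the rolling mill's gap with the gauge and lay out the billets

## Robot

A 6-joint arm with a two-finger parallel gripper is mounted at the origin on the work surface. World frame = base frame: x ahead of the robot, y to its left, z up, the work surface at z = 0. Lengths are in mm, angles in rad, forces in N, time in s.
With the tool pointing down it reaches from about 350 to 725 mm from the base axis. Payload 6 kg.
Tool frame: the origin (TCP) lies at the centre of the arm's flange, where the gripper is bolted on; the fingertips stand 173 mm ahead of it and the grasp point (between the pads) lies 155 mm ahead of it (bot.tcp_to_tips is the distance from the TCP to the fingertips, in mm); z points along the fingers, y is the line along which they close (so a half turn about z gives the same grasp; the last joint's range is limited). The gripper opens to 85 mm and grips with 20 to 120 N. Pads are 22 mm wide; open, the fingers measure 114 mm over their backs; the gripper's body (76 mm by 85 mm) begins 54 mm behind the grasp point. The pads swing forward as they close: fully open they stand 13 mm farther back than shut.
Start: joints at [1.568, 0.04, 0.085, 0, -1.615, -0.334], TCP at [198.254, 566.294, 404.661] pointing down, gripper open.
Joint ranges: [-2.56, 2.56], [-1.29, 2.01], [-1.08, 1.49], [-3.29, 1.98], [-2.81, -0.18], [-2.99, 2.99]. Speed limits (rad/s): [2.57, 2.57, 3.01, 3.14, 3.14, 3.14].

## Interface

Orientations are given as a unit quaternion [w, x, y, z].
In Python, from cell import bot gives the robot as it stands.
- The arm moves only by the tool play_rows, never from a script. Its argument "plan" is a list that holds one entry, the list of rows, each a list of 7 numbers: the turn, a rotation vector about the tool's x, y, z in units of 5 degrees (1.0 is 5 degrees), then the shift along the tool's x, y, z in cm, then the finger opening in cm, from 0 to 8.54. In form: [[[rx, ry, rz, dx, dy, dz, claw], ...]]. A call has 1 to 10 rows; each row shifts and turns the commanded pose from where the row before left it, along the tool's axes as they then stand; what a row does not reach is not made up. A row lasts 1/10 s, in which the tool goes at most 50 mm and 8.59 degrees, less where a joint would pass 70% of its speed; a pose out of reach is approached as far as the arm can. A call with a gripper value outside its range is refused whole. The fingers move at their own pace and stop on an object; "force" is the grip in N (left out, the last holds). Time passes only in rows, so rows that do not move let the fingers close. It gives the time, the measured TCP pose, the force, the opening and the grip force at its end, in the units of the state.
- bot.state(): the state, without advancing time (a new reading comes with each control period).
- bot.snapshot(name): name is "scene" or "top" or "wrist"; returns (picture, depth): 384x512x3 uint8, red, green, blue; 384x512 float32, mm along the optical axis (not along the pixel's ray), 0 where there is no reading.
- bot.camera_params(name): a dict with "K" (3x3 intrinsics, pixels), "k1" (the pictures are not rectified: a ray, as slopes to the right and down, at radius r is drawn at 1 + k1 r^2 times it, then the intrinsics apply), "world_from_camera" (4x4, takes a point from camera to world coordinates). Camera axes: x right, y down, z forward; pixel columns grow to the right and rows downward; lengths in mm; the calibration is good to about 2 mm. A picture is of the moment at which its call begins: read the wrist's pose just before it. camera_params takes no time and is no camera call; for the wrist camera it gives the pose at the moment of the call.
- bot.hand_in(): hands the job in; it is judged then, once.
The state is a dict: "time": time; "q": joint angles; "joint_vel": joint speeds; "joint_efforts": joint torques, N m; "ee_pos": TCP position; "tcp_rot": TCP orientation; "ft_force": force on the tool from outside, world axes, zero at the start; "wrist_torque": the same for the moment, N m; "opening": finger opening in mm; "finger_force": force on a finger pad.
Only numpy, scipy, OpenCV 4.12 (cv2) and the standard library are available. Lean on these libraries where they do the work, as an engineer would, in place of code of your own. Each camera call takes 0.05 s, during which the arm holds its last target. There are 200 camera calls.

## Task

Open the gauge case until its lid rests back on its stop, lay the gauge's blade flat on the mill's infeed table with its tip through between the rolls, let go of it, and turn the screw down until the top roll just drags on the blade. Then, without changing that setting, draw the gauge out and lay it flat back in the case, leaving the lid open. Lay every brass billet from the bench flat in the feed tray, all pointing across the tray's short way and none on top of another, and leave the other things on the bench where they are.

Things in the scene. Friction and masses are not known exactly. Their poses are not given: they have to be found in the camera images.
- mill: Small green rolling mill, fixed. Origin on the bench straight under the roll line. Its x axis is the feed direction: its opening and steel infeed table face its -x; y runs along the rolls. The table, 72 mm wide, is level with the lower roll's top (65 mm up) and runs from 90 to 22 mm before the roll line; base 160 mm wide, from 90 mm before to 70 mm behind. Cheeks 50 mm deep, 80 mm apart; crossbar top 180 mm up.
- nip (a point): Point on top of the fixed lower roll, in the middle of the roll line, 65 mm above the bench; axes as the mill's.
- screw (a joint): Gap screw on top of the mill, rad, 0 to 4.6, starting at 0.05 to 1.0. Grows as it turns clockwise seen from above, lowering the top roll 4 mm per rad; it stays where it is left; about 0.1 N m turns it. With nothing between the rolls the gap is 18 mm - 4 mm x this value, so the top roll first touches the 6 mm blade at about 3.0 rad.
- screw_grip (a point): Middle of the screw's steel T-handle, on the screw's vertical axis over the roll line, 211 mm above the bench. The handle is a level bar 78 mm long (this point's x), 14 mm thick (y), 26 mm high, on a 12 mm stem 18 mm tall above the crossbar; it turns with the screw but does not rise or fall.
- roll (a joint): How far the sprung top roll (steel, 44 mm diameter, 74 mm long) has ridden up in its yoke, m: 0 when it touches nothing, at most 0.012. It presses with about 2.5 N at first touch and 1 N more per mm. The blade just drags when it has ridden up about 2 mm (0.5 to 3.5 mm: the screw 0.12 to 0.88 rad past first touch); less is loose, more is jammed.
- case: Wooden gauge case, fixed, outside 150 (x) by 220 (y) by 50 mm high, walls and floor 6 mm. Origin on the bench under its middle; the lid hinges on its +x rim. Inside, two cork ribs 12 mm wide run along x at y = -88 and +30 mm, tops 22 mm above the bench; the gauge lies across them, and starts there with the lid shut.
- lid (a joint): Opening angle of the case's wooden lid, rad: 0 shut, 1.8 resting on its stop, leaning back past upright. The lid (200 g, 150 by 220 by 8 mm) falls shut if let go below about 1.45 and falls on to its stop beyond that.
- lid_hinge (a point): On the lid's hinge line, at the middle of the case's +x rim, 50 mm above the bench. Axes turn with the lid; y is along the hinge. When shut, the lid reaches from here towards the case's -x.
- lid_bar (a point): Middle of the lid's brass pull bar: a round bar 12 mm thick, 100 mm long along y, its centre 38 mm above the lid's top face, on a post at each end. When shut it lies 146 mm from the hinge line towards the case's -x and 46 mm above that line.
- gauge_grip (a point): Gap gauge: middle of its black handle (70 mm long along x, 20 wide, 20 high). From its +x end a flat steel blade 120 mm long, 28 wide and 6 thick sticks out, undersides level. About 150 g, centre of mass about 70 mm ahead of this point. It starts lying in the case, handle at the case's -y end, about 60 mm from the middle, its x axis (towards the blade) roughly along the case's +y.
- gauge_tip (a point): Middle of the front end of the gauge's blade, 155 mm ahead of the handle's middle, 3 mm above the underside. Axes as the gauge's.
- tray: Dark steel feed tray, fixed, outside 125 mm (x) by 220 mm (y), rim 22 mm high, walls and floor 5 mm. Origin on the bench under its middle. It takes four billets side by side, each lying along the tray's x axis (its short way).
- billet0_mid (a point): Centre of a brass billet 90 mm long (x), 18 mm wide and 18 mm high, about 220 g, lying on the bench in front of the mill. Two to four billets are there; absent ones read None.
- billet1_mid (a point): Centre of a brass billet 90 mm long (x), 18 mm wide and 18 mm high, about 220 g, lying on the bench in front of the mill. Two to four billets are there; absent ones read None.
- billet2_mid (a point): Centre of a brass billet 90 mm long (x), 18 mm wide and 18 mm high, about 220 g, lying on the bench in front of the mill. Two to four billets are there; absent ones read None.
- billet3_mid (a point): Centre of a brass billet 90 mm long (x), 18 mm wide and 18 mm high, about 220 g, lying on the bench in front of the mill. Two to four billets are there; absent ones read None.
- hammer: Hammer lying on the bench along its x axis; leave it alone.
- dapping: Steel dapping block, 60 mm cube; leave it alone. Origin at its underside.
- mandrel: Ring mandrel: upright steel cone, 170 mm high on a 90 mm round wooden foot; leave it alone. Origin at its underside.
- jar: Brown glass jar, 70 mm across, 90 mm high; leave it alone. Origin at its underside.
- burrs: Round wooden burr stand, 80 mm across, full of burrs, about 95 mm high; leave it alone. Origin at its underside.
- tin: Flat round dark tin, 60 mm across, 30 mm high; leave it alone. Origin at its underside.
- stone: Grey sharpening stone 80 by 40 by 22 mm; leave it alone. Origin at its underside.
Not all that is in view belongs to the job. What is shaped like the part that bears billet2_mid but green or red is not meant.

How it is judged:
By the outcome, as a careful person would: the job done as asked, in the order asked, and still so for the second after the job is handed in, with the robot touching nothing.
Of billet0, billet1, billet2, billet3 only 2 to 4 are there at a start; the rules pass over those that are not, and their reading is None.
At some moment in a run one of billet0, billet1, billet2, billet3 may be knocked a few centimetres aside while the robot is not near it.
Once in a run the grip may slacken for a moment while it holds something.
It also fails if it takes over 210 s, if anything falls off the work surface, if the arm or the gripper's body presses on something with over 40 N, if the wrist force passes 120 N, or if a joint passes its speed limit or range.

## Working session

There is one attempt and no reset: what is moved stays moved. The work goes in short steps, Python scripts to look and compute and a tool call to move; the robot and the scene stay as the last step left them, time stands still between calls to the robot, and variables do not carry over. Pictures are saved under pics/ and viewed, at most 14 in all, crops included, and the job is handed in when it is done.

Besides the shell and the picture viewer there is one more tool, called after "Emit:" as name([rows], argument=value, ...), one row to a line, values as JSON. play_rows: Moves the arm, as the interface text tells. Its arguments: {"type":"object","properties":{"plan":{"type":"array","items":{"type":"array","items":{"type":"array","items":{"type":"number"}}}},"force":{"type":"number"}},"required":["plan"]}

```bash
ls; mkdir -p pics; cat > h.py <<'E'
import numpy as np, cv2
from cell import bot
def snap(cam,name,f=True):
    c=bot.camera_params(cam); im,d=bot.snapshot(cam)
    np.savez('pics/'+name+'.npz',im=im,d=d,K=c['K'],k1=c['k1'],T=c['world_from_camera'])
    if f: cv2.imwrite('pics/'+name+'.png',im[:,:,::-1])
    return L(name)
def L(name): return dict(np.load('pics/'+name+'.npz'))
def ray(s,px):
    K=s['K']; px=np.atleast_2d(np.array(px,float))
    x=(px[:,0]-K[0,2])/K[0,0]; y=(px[:,1]-K[1,2])/K[1,1]
    rd=np.hypot(x,y); r=rd.copy()
    for _ in range(20): r=rd/(1+s['k1']*r*r)
    f=np.where(rd>0,r/np.maximum(rd,1e-9),1)
    v=np.c_[x*f,y*f,np.ones(len(x))]
    return s['T'][:3,3],v
def onz(s,px,z):
    o,v=ray(s,px); w=v@s['T'][:3,:3].T
    return o+w*((z-o[2])/w[:,2])[:,None]
def cloud(s):
    h,w=s['d'].shape; u,v=np.meshgrid(np.arange(w),np.arange(h))
    o,r=ray(s,np.c_[u.ravel(),v.ravel()])
    P=(r*s['d'].ravel()[:,None])@s['T'][:3,:3].T+o
    P[s['d'].ravel()==0]=np.nan
    return P.reshape(h,w,3)
def st():
    s=bot.state(); print('t',round(s['time'],2),'p',np.round(s['ee_pos'],1),'q',np.round(s['q'],2),'rot',np.round(s['tcp_rot'],3),'F',np.round(s['ft_force'],1),'op',round(s['opening'],1),'ff',s['finger_force'])
    return s
E
python3 - <<'E'
from h import *
st()
a=snap('top','top0');b=snap('scene','scene0')
print(a['T'].round(2),b['T'].round(2),a['K'])
E
```

```text
pics
t 0.0 p [198.2 566.3 403.7] q [ 1.57  0.04  0.08 -0.   -1.62 -0.33] rot [ 0.001  0.986 -0.168 -0.   ] F [-0.5  0.6 -1.2] op 85.4 ff 0.0
[[ 2.00000e-02 -9.90000e-01  1.20000e-01  3.31500e+02]
 [-1.00000e+00 -2.00000e-02 -1.00000e-02 -2.81900e+01]
 [ 2.00000e-02 -1.20000e-01 -9.90000e-01  1.19823e+03]
 [ 0.00000e+00  0.00000e+00  0.00000e+00  1.00000e+00]] [[-8.70000e-01  4.00000e-01 -3.00000e-01  8.74840e+02]
 [ 5.00000e-01  6.70000e-01 -5.50000e-01  6.94130e+02]
 [-1.00000e-02 -6.30000e-01 -7.80000e-01  1.21795e+03]
 [ 0.00000e+00  0.00000e+00  0.00000e+00  1.00000e+00]] [[360.56832419   0.         256.3939136 ]
 [  0.         360.56832419 194.39074828]
 [  0.           0.           1.        ]]
```

View pics/top0.png

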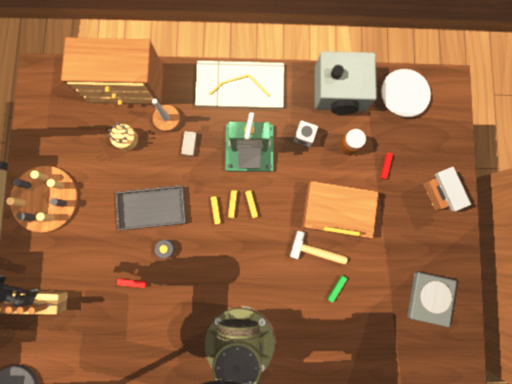

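View pics/scene0.png

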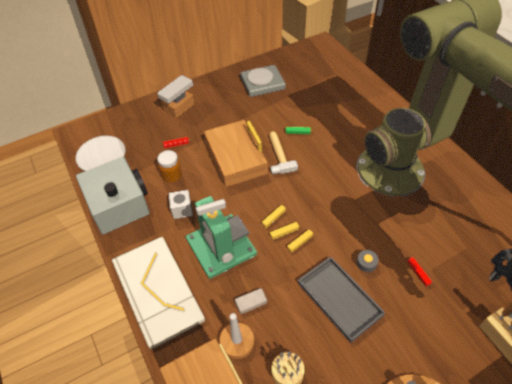

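The top view shows three brass billets near (215,210), (233,205) and (252,205), the mill at (249,148) with its table facing the robot, and the case at (341,209) with its bar on the robot side. The tray is at (151,208). I'll measure them next.

```bash
cat >> h.py <<'E'
def rect(P):
    (c,(w,h),a)=cv2.minAreaRect(P[:,:2].astype(np.float32))
    if w<h: w,h,a=h,w,a+90
    a=(a+90)%180-90
    return np.round([c[0],c[1],w,h,a],1)   # a: long axis deg from world x
def blobs(mask,P,minA=25):
    n,l,stt,ce=cv2.connectedComponentsWithStats(mask.astype(np.uint8))
    return [(ce[i].round(),P[l==i]) for i in range(1,n) if stt[i,4]>=minA]
E
python3 - <<'E'
from h import *
for nm in ['top0','scene0']:
    s=L(nm);P=cloud(s);im=s['im'];hsv=cv2.cvtColor(im,cv2.COLOR_RGB2HSV);Z=np.nan_to_num(P[...,2])
    print(nm,'table z',np.nanmedian(Z))
    work=(P[...,0]>250)&(P[...,0]<750)&(abs(P[...,1])<450)
    H,S,V=[hsv[...,i].astype(int) for i in range(3)]
    y=(H>22)&(H<33)&(S>150)&(V>120)&work
    for c,p in blobs(y,P): print('yellow',c,len(p),rect(p),np.median(p[:,2]).round(1))
    g=(H>60)&(H<95)&(S>80)&work
    for c,p in blobs(g,P,60): print('green',c,len(p),rect(p),np.median(p[:,2]).round(1))
    for lo,hi in [(12,30),(52,64),(60,70),(85,110),(160,190),(190,235)]:
        m=(Z>lo)&(Z<hi)&work
        for c,p in blobs(m,P,30): print(lo,hi,c,len(p),rect(p),np.median(p[:,2]).round(1))
E
```

```text
top0 table z -1.6803655596921772
green [232. 130.] 144 [666.6  41.3  91.4  38.7  26.4] 177.9
green [267. 131.] 92 [666.9 -73.4  91.9  28.8 -18.1] 176.6
green [232. 160.] 212 [597.   26.7  83.1  66.6   1.7] 18.5
green [271. 160.] 60 [590.9 -88.9  64.6  10.2   1. ] 18.2
12 30 [166. 121.] 366 [717.3 266.   88.1  63.1 -88.4] 22.9
12 30 [248. 156.] 701 [ 6.352e+02 -1.510e+01  1.593e+02  1.572e+02  5.000e-01] 18.4
12 30 [131. 143.] 53 [642.2 382.5  75.5  28.7 -37. ] 21.1
12 30 [189. 143.] 290 [644.4 186.7  80.8  41.3  -4.9] 20.0
12 30 [344. 149.] 34 [ 639.6 -334.9   59.8   17.8   37. ] 21.4
12 30 [149. 207.] 383 [425.5 303.2 222.5 125.7 -82.7] 19.6
12 30 [232. 204.] 141 [443.9  34.9  89.1  17.9  -5.1] 16.1
12 30 [251. 204.] 144 [444.7 -27.7  89.1  17.8  16.1] 15.9
12 30 [215. 210.] 143 [421.8  89.9  88.9  17.9  11. ] 16.1
12 30 [314. 250.] 579 [ 294.6 -254.6  180.3   87.9   74.3] 21.9
12 30 [164. 249.] 195 [291.8 249.2  57.4  57.2 -88.9] 27.8
52 64 [306. 131.] 324 [ 682.5 -202.8   60.2   59.1  -17.5] 58.1
52 64 [348. 145.] 66 [ 644.7 -346.    67.5   39.9   49.2] 59.5
52 64 [249. 155.] 419 
[... 2533 characters left out ...]
6   61.7   58.6   70.6] 62.2
60 70 [237. 228.] 312 [585.7 -16.   75.8  54.7  89.1] 65.5
60 70 [224. 252.] 36 [650.6  42.   50.6  13.6 -13.3] 65.6
85 110 [254. 133.] 98 [ 362.9 -303.2  111.3   13.3   81. ] 101.0
85 110 [167. 158.] 217 [ 657.  -352.9   59.7   58.4   70.7] 90.5
85 110 [204. 227.] 37 [670.2 -29.1  90.    5.9 -87.1] 104.4
85 110 [223. 246.] 77 [651.4  42.9  49.9  16.6 -15.5] 97.3
85 110 [236. 331.] 43 [732.6 272.4  21.3  13.6 -14.5] 95.3
160 190 [204. 201.] 107 [649.3 -65.4  50.6  23.9  -2.2] 180.3
160 190 [216. 223.] 484 [648.4   5.7  79.4  51.5 -89.1] 179.8
160 190 [233. 317.] 32 [731.8 268.3  12.3  12.1  86. ] 168.4
190 235 [210. 207.] 264 [649.1 -15.5  77.8  17.5 -10.2] 219.5
```

```bash
python3 - <<'E'
import cv2
im=cv2.imread('pics/top0.png')[100:260,100:400]
cv2.imwrite('pics/topc.png',cv2.resize(im,(800,427),interpolation=cv2.INTER_CUBIC))
E
```

```text
(no output)
```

View pics/topc.png

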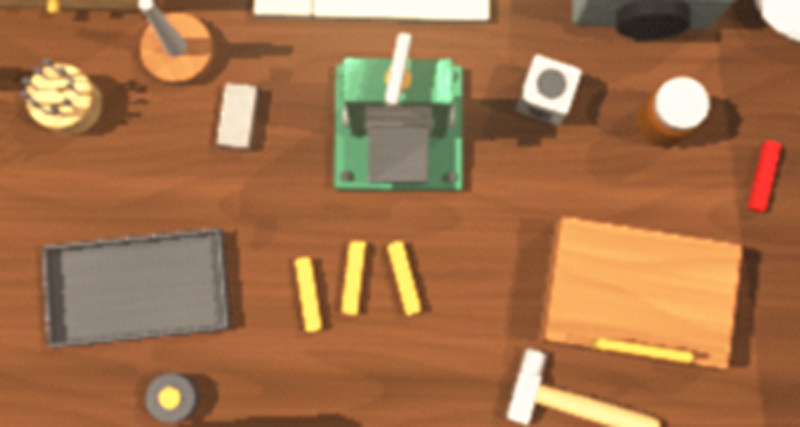

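Emit:
play_rows([
  [[0,0,1.56,0,0,0,8.5],[0,0,1.56,0,0,0,8.5],[0,0,1.56,0,0,0,8.5],[0,0,1.56,0,0,0,8.5],[0,0,1.56,0,0,0,8.5],[0,0,1.56,0,0,0,8.5],[0,0,1.56,0,0,0,8.5],[0,0,1.56,0,0,0,8.5],[0,0,1.56,0,0,0,8.5],[0,0,1.56,0,0,0,8.5]],
])

```text
time: 1.1
ee_pos: [198.2, 566.3, 404.1]
tcp_rot: [-0.0, -0.659, 0.753, -0.0]
ft_force: [-0.3, 0.1, -0.5]
opening: 84.9
finger_force: 0.0
```

Emit:
play_rows([
  [[0,0,0,2.83,-2.71,0,8.5],[0,0,0,2.83,-2.71,0,8.5],[0,0,0,2.83,-2.71,0,8.5],[0,0,0,2.83,-2.71,0,8.5],[0,0,0,2.83,-2.71,0,8.5],[0,0,0,2.83,-2.71,0,8.5],[0,0,0,2.83,-2.71,0,8.5],[0,0,0,2.83,-2.71,0,8.5],[0,0,0,2.83,-2.71,0,8.5],[0,0,0,2.83,-2.71,0,8.5]],
])

```text
time: 2.1
ee_pos: [431.7, 249.7, 404.5]
tcp_rot: [-0.0, -0.661, 0.751, 0.0]
ft_force: [0.3, 1.3, 0.6]
opening: 85.0
finger_force: 0.0
```

Emit:
play_rows([
  [[0,0,0,4,0,0,5],[0,0,0,4,0,0,5],[0,0,0,4,0,0,5],[0,0,0,4,0,0,5],[0,0,0,4,0,0,5],[0,0,0,4,0,0,5],[0,0,0,4,0,0,5],[0,0,0,4,0,0,5],[0,0,0,4,0,0,5],[0,0,0,4,0,0,5]],
])

```text
time: 3.1
ee_pos: [379.6, -147.1, 404.6]
tcp_rot: [0.0, -0.661, 0.751, -0.0]
ft_force: [1.0, -0.3, 0.0]
opening: 49.9
finger_force: 0.0
```

```bash
cat >> h.py <<'E'
from scipy.spatial.transform import Rotation as R
def go(x,y,z,yaw=None):
    "TCP target, tool down: turn first (units of 5deg about tool z), then shift (cm) in turned axes"
    s=bot.state(); q=s['tcp_rot']; M=R.from_quat([q[1],q[2],q[3],q[0]]).as_matrix()
    y0=np.degrees(np.arctan2(M[1,0],M[0,0]))
    if yaw is None: yaw=y0
    rz=-((yaw-y0+180)%360-180)/5
    c,sn=np.cos(np.radians(yaw)),np.sin(np.radians(yaw))
    d=np.array([x,y,z])-s['ee_pos']
    print('yaw now %.1f tilt %.1f; turn z %.2f; shift cm x %.2f y %.2f z %.2f'%(y0,np.degrees(np.arccos(-M[2,2])),rz,(c*d[0]+sn*d[1])/10,(sn*d[0]-c*d[1])/10,-d[2]/10))
E
python3 -c "
from h import *
st();go(361.5,-305,251,-97.5)"
```

```text
t 3.1 p [ 379.6 -147.1  404.6] q [ 0.13 -0.5  -0.36 -0.   -1.7  -0.26] rot [ 0.    -0.661  0.751 -0.   ] F [ 1.  -0.3  0. ] op 49.9 ff 0.0
yaw now -97.3 tilt 0.0; turn z 0.04; shift cm x 15.89 y -0.27 z 15.36
```

Emit:
play_rows([
  [[0,0,0,4,-0.07,0,5],[0,0,0,4,-0.07,0,5],[0,0,0,4,-0.07,0,5],[0,0,0,3.9,-0.07,0,5],[0,0,0,0,0,4,5],[0,0,0,0,0,4,5],[0,0,0,0,0,4,5],[0,0,0,0,0,3.3,5],[0,0,0,0,0,0,1],[0,0,0,0,0,0,1]],
], force=25)

```text
time: 4.1
ee_pos: [363.0, -303.9, 252.6]
tcp_rot: [-0.001, -0.661, 0.751, -0.0]
ft_force: [0.4, 0.1, 2.1]
opening: 21.5
finger_force: 0.0
```

Emit:
play_rows([
  [[0,0,0,0,0,0,0.6],[0,0,0,0,0,0,0.6],[0,0,0,0,0,0,0.6],[0,0,0,0,0,0,0.6]],
])

```text
time: 4.5
ee_pos: [362.2, -304.0, 253.8]
tcp_rot: [-0.001, -0.66, 0.751, 0.0]
ft_force: [-7.8, 1.1, 1.8]
opening: 11.0
finger_force: 25.9
```

```bash
python3 - <<'E'
from h import *
st()
# arc waypoints relative (case x, z) for bar, tool yaw -97.5: +case x = -tool y ; up = -tool z
r=np.hypot(146,46);a0=np.arctan2(46,-146)
th=np.linspace(0,1.75,26);X=r*np.cos(a0-th);Z=r*np.sin(a0-th)
for i in range(25): print('%d th %.2f [0,0,0,0,%.2f,%.2f,0.6]'%(i,th[i+1],-(X[i+1]-X[i])/10,-(Z[i+1]-Z[i])/10))
E
```

```text
t 4.5 p [ 362.2 -304.   253.8] q [-0.27 -0.28 -0.48  0.   -1.37  0.14] rot [-0.001 -0.66   0.751  0.   ] F [-7.8  1.1  1.8] op 11.0 ff 25.937550365924835
0 th 0.07 [0,0,0,0,-0.36,-1.01,0.6]
1 th 0.14 [0,0,0,0,-0.43,-0.98,0.6]
2 th 0.21 [0,0,0,0,-0.49,-0.95,0.6]
3 th 0.28 [0,0,0,0,-0.56,-0.91,0.6]
4 th 0.35 [0,0,0,0,-0.62,-0.87,0.6]
5 th 0.42 [0,0,0,0,-0.68,-0.83,0.6]
6 th 0.49 [0,0,0,0,-0.74,-0.78,0.6]
7 th 0.56 [0,0,0,0,-0.79,-0.72,0.6]
8 th 0.63 [0,0,0,0,-0.84,-0.67,0.6]
9 th 0.70 [0,0,0,0,-0.88,-0.61,0.6]
10 th 0.77 [0,0,0,0,-0.92,-0.54,0.6]
11 th 0.84 [0,0,0,0,-0.96,-0.48,0.6]
12 th 0.91 [0,0,0,0,-0.99,-0.41,0.6]
13 th 0.98 [0,0,0,0,-1.02,-0.34,0.6]
14 th 1.05 [0,0,0,0,-1.04,-0.27,0.6]
15 th 1.12 [0,0,0,0,-1.05,-0.19,0.6]
16 th 1.19 [0,0,0,0,-1.06,-0.12,0.6]
17 th 1.26 [0,0,0,0,-1.07,-0.04,0.6]
18 th 1.33 [0,0,0,0,-1.07,0.03,0.6]
19 th 1.40 [0,0,0,0,-1.07,0.11,0.6]
20 th 1.47 [0,0,0,0,-1.06,0.18,0.6]
21 th 1.54 [0,0,0,0,-1.04,0.25,0.6]
22 th 1.61 [0,0,0,0,-1.02,0.33,0.6]
23 th 1.68 [0,0,0,0,-1.00,0.40,0.6]
24 th 1.75 [0,0,0,0,-0.96,0.47,0.6]
```

Emit:
play_rows([
  [[0,0,0,0,-0.36,-1.01,0.6],[0,0,0,0,-0.43,-0.98,0.6],[0,0,0,0,-0.49,-0.95,0.6],[0,0,0,0,-0.56,-0.91,0.6],[0,0,0,0,-0.62,-0.87,0.6],[0,0,0,0,-0.68,-0.83,0.6],[0,0,0,0,-0.74,-0.78,0.6],[0,0,0,0,-0.79,-0.72,0.6]],
])

```text
time: 5.3
ee_pos: [408.0, -310.0, 326.8]
tcp_rot: [-0.001, -0.66, 0.751, -0.0]
ft_force: [-11.0, 4.6, 9.4]
opening: 11.0
finger_force: 25.2
```

Emit:
play_rows([
  [[0,0,0,0,-0.84,-0.67,0.6],[0,0,0,0,-0.88,-0.61,0.6],[0,0,0,0,-0.92,-0.54,0.6],[0,0,0,0,-0.96,-0.48,0.6]],
])

```text
time: 5.7
ee_pos: [444.8, -314.9, 349.6]
tcp_rot: [-0.0, -0.66, 0.751, -0.002]
ft_force: [-2.1, -2.9, 1.1]
opening: 10.6
finger_force: 25.0
```

Going fine; continue the arc.

Emit:
play_rows([
  [[0,0,0,0,-0.99,-0.41,0.6],[0,0,0,0,-1.02,-0.34,0.6],[0,0,0,0,-1.04,-0.27,0.6],[0,0,0,0,-1.05,-0.19,0.6],[0,0,0,0,-1.06,-0.12,0.6],[0,0,0,0,-1.07,-0.04,0.6],[0,0,0,0,-1.07,0.03,0.6]],
])

```text
time: 6.4
ee_pos: [517.8, -324.4, 360.7]
tcp_rot: [-0.0, -0.66, 0.751, -0.002]
ft_force: [-2.5, -4.2, 5.4]
opening: 11.2
finger_force: 26.6
```

Emit:
play_rows([
  [[0,0,0,0,-1.07,0.11,0.6],[0,0,0,0,-1.06,0.18,0.6],[0,0,0,0,-1.04,0.25,0.6],[0,0,0,0,-1.02,0.33,0.6],[0,0,0,0,-1.0,0.4,0.6],[0,0,0,0,-0.5,0.25,0.6],[0,0,0,0,0,0,0.6]],
])

```text
time: 7.1
ee_pos: [574.8, -331.6, 344.9]
tcp_rot: [0.0, -0.66, 0.751, -0.002]
ft_force: [-1.0, -6.3, 1.4]
opening: 10.5
finger_force: 25.7
```

```bash
python3 - <<'E'
from h import *
st()
a=snap('scene','scene1')
cv2.imwrite('pics/scene1c.png',cv2.resize(a['im'][60:260,130:430,::-1],(780,520)))
E
```

```text
t 7.1 p [ 574.8 -331.6  344.9] q [-0.22  0.21  0.16  0.   -1.52  0.09] rot [ 0.    -0.66   0.751 -0.002] F [-1.  -6.3  1.4] op 10.5 ff 25.670945942401886
```

View pics/scene1c.png

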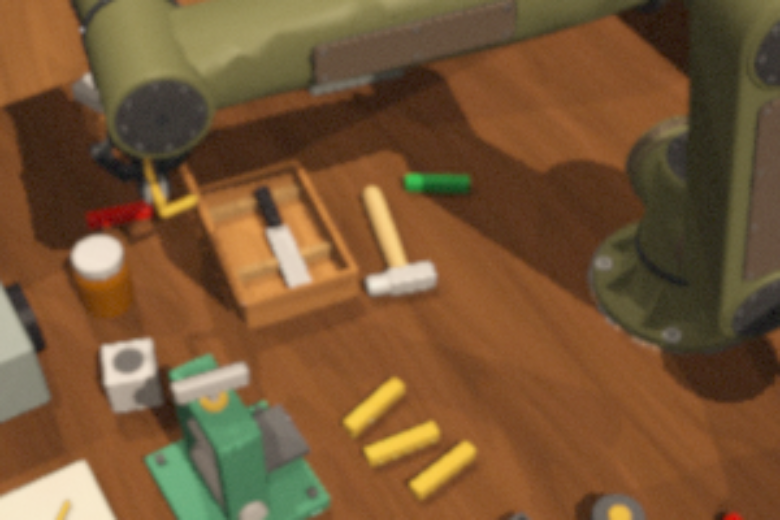

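The lid is open, held by the bar near (165,205). The gauge lies in the case with its handle at (268,207) and its blade at (290,255). I'll release the bar and go over the gauge.

Emit:
play_rows([
  [[0,0,0,0,0,0,2.8],[0,0,0,0,0,0,2.8],[0,0,0,0,0,0,2.8],[0,0,0,0,0,-2.5,2.8],[0,0,0,0,0,-3,2.8],[0,0,0,0,0,-4,2.8],[0,0,0,0,4,0,5],[0,0,0,0,4.5,0,5],[0,0,0,0,4.5,0,5]],
])

```text
time: 8.05
ee_pos: [443.8, -313.6, 438.1]
tcp_rot: [0.0, -0.661, 0.75, 0.0]
ft_force: [-1.1, -0.4, 1.0]
opening: 49.4
finger_force: 0.0
```

Emit:
play_rows([
  [[0,0,0,1,2,2,5],[0,0,0,1,0.5,2.5,5],[0,0,0,0,0,3,5],[0,0,0,0,0,0,5]],
])

```text
time: 8.45
ee_pos: [416.7, -330.2, 359.2]
tcp_rot: [-0.001, -0.661, 0.751, 0.003]
ft_force: [-0.8, 0.3, 0.0]
opening: 49.6
finger_force: 0.0
```

```bash
python3 - <<'E'
from h import *
st()
snap('wrist','w1')
E
```

```text
t 8.45 p [ 416.7 -330.2  359.2] q [-0.29 -0.14 -0.17 -0.   -1.55  0.16] rot [-0.001 -0.661  0.751  0.003] F [-0.8  0.3  0. ] op 49.6 ff 0.0
```

View pics/w1.png

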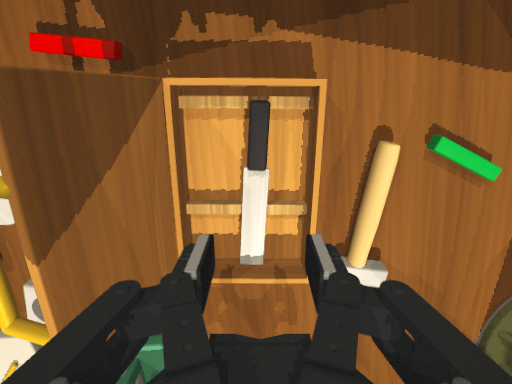

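The gauge shows clearly, handle at (259,100–170), blade to (252,263).

```bash
python3 - <<'E'
from h import *
s=L('w1');P=cloud(s);im=s['im'].astype(int)
sub=np.zeros(im.shape[:2],bool);sub[90:180,235:285]=1
h=sub&(im.max(2)<75)
sub[:]=0;sub[165:270,235:275]=1
b=sub&(im.min(2)>110)
for m,z in((h,42),(b,28)):
    v,u=np.nonzero(m);q=onz(s,np.c_[u,v],z)
    print(len(u),rect(q),'depth z',np.nanmedian(P[m][:,2]).round(1), rect(P[m]))
ys=np.linspace(100,260,9)
c=onz(s,[[258.5,101],[252,263]],28);print(c)
# case rim
rim=onz(s,[[167,81],[324,81],[313,279],[183,279]],50);print(rim.round(1))
E
```

```text
1348 [ 412.  -369.6   68.4   19.5   80. ] depth z 41.2 [ 412.2 -369.4   67.6   19.7   80.7]
2392 [ 425.5 -274.9  119.8   35.6   79.5] depth z 27.6 [ 428.2 -276.3  121.7   27.1   78.9]
[[ 407.15643567 -401.86845052   28.        ]
 [ 438.74155994 -217.94360024   28.        ]]
[[ 487.6 -430.9   50. ]
 [ 345.6 -412.5   50. ]
 [ 370.2 -201.6   50. ]
 [ 517.5 -220.8   50. ]]
```

```bash
python3 -c "
from h import *
go(414.6,-354.8,189,-100)"
```

```text
yaw now -97.3 tilt 0.2; turn z 0.54; shift cm x 2.43 y -0.17 z 17.31
```

Emit:
play_rows([
  [[0,0,0.54,0,0,3,5],[0,0,0,2.4,-0.17,0,5],[0,0,0,0,0,4,5],[0,0,0,0,0,4,5],[0,0,0,0,0,3,5],[0,0,0,0,0,2.0,5],[0,0,0,0,0,1.3,4],[0,0,0,0,0,0,1.5],[0,0,0,0,0,0,1.5],[0,0,0,0,0,0,1.5]],
], force=70)

```text
time: 9.5
ee_pos: [415.6, -355.0, 192.2]
tcp_rot: [0.0, -0.643, 0.766, -0.001]
ft_force: [0.8, 0.1, -1.4]
opening: 18.9
finger_force: 69.8
```

Emit:
play_rows([
  [[0,0,0,0,0,0,1.5],[0,0,0,0,0,0,1.5]],
])

```text
time: 9.7
ee_pos: [415.3, -354.9, 191.6]
tcp_rot: [0.0, -0.643, 0.766, -0.001]
ft_force: [0.7, 0.6, 0.9]
opening: 18.6
finger_force: 70.2
```

```bash
python3 -c "
from h import *
st();go(527,-16,260,180)"
```

```text
t 9.7 p [ 415.3 -354.9  191.6] q [-0.34 -0.02 -0.37  0.   -1.22  0.16] rot [ 0.    -0.643  0.766 -0.001] F [0.7 0.6 0.9] op 18.6 ff 70.21947026252747
yaw now -100.0 tilt 0.1; turn z 16.00; shift cm x -11.17 y 33.89 z -6.84
```

Emit:
play_rows([
  [[0,0,0,0,0,-3,1.5],[0,0,0,0,0,-4,1.5],[0,0,0,0,0,-4,1.5],[0,0,0,-3.65,0.28,-1,1.5],[0,0,0,-3.65,0.28,0,1.5],[0,0,0,-3.65,0.28,0,1.5],[0,0,0,-3.65,0.28,0,1.5],[0,0,0,-3.65,0.28,0,1.5],[0,0,0,-3.65,0.28,0,1.5],[0,0,0,-3.65,0.28,0,1.5]],
])

```text
time: 10.7
ee_pos: [439.7, -98.4, 310.8]
tcp_rot: [0.0, -0.643, 0.766, -0.0]
ft_force: [0.9, 1.0, -1.5]
opening: 18.6
finger_force: 69.9
```

Emit:
play_rows([
  [[0,0,1.58,0,0,0,1.5],[0,0,1.58,0,0,0,1.5],[0,0,1.58,0,0,0,1.5],[0,0,1.58,0,0,0,1.5],[0,0,1.58,0,0,0,1.5],[0,0,1.58,0,0,0,1.5],[0,0,1.58,0,0,0,1.5],[0,0,1.58,0,0,0,1.5],[0,0,1.58,0,0,0,1.5],[0,0,1.58,0,0,0,1.5]],
])

```text
time: 11.7
ee_pos: [439.9, -99.8, 310.6]
tcp_rot: [0.0, -0.006, 1.0, 0.0]
ft_force: [-0.6, -0.3, -0.5]
opening: 18.5
finger_force: 70.0
```

```bash
python3 -c "
from h import *
st();go(527,-16,310,181)
s=snap('scene','s2');w=snap('wrist','w2')
im=np.hstack([s['im'][100:290,110:310],w['im'][180:370,156:356]])[:,:,::-1]
cv2.imwrite('pics/c2.png',cv2.resize(im,(800,380)))"
```

```text
t 11.7 p [439.9 -99.8 310.6] q [ 0.23 -0.37 -0.45 -0.   -1.49 -1.79] rot [ 0.    -0.006  1.     0.   ] F [-0.6 -0.3 -0.5] op 18.5 ff 69.95456457138062
yaw now -179.3 tilt 0.0; turn z -0.07; shift cm x -8.86 y 8.22 z 0.06
```

View pics/c2.png

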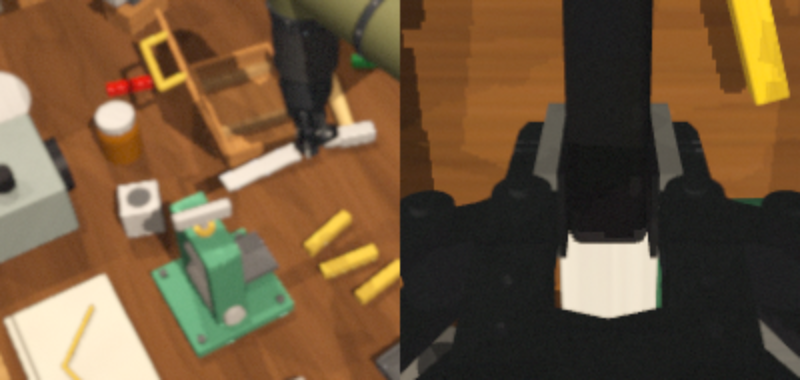

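The gauge is held, with the blade level towards the mill (left half, 225–300, 150–185), and the lid stands on its stop. I'll check its pitch and yaw by depth.

```bash
python3 -c "
from h import *
s=L('s2');P=cloud(s);im=s['im'].astype(int)
m=(im.min(2)>120)&(P[...,2]>110)&(P[...,2]<190)&(P[...,0]<622)&(P[...,0]>430)&(abs(P[...,1]+100)<50)
p=P[m];print(len(p),rect(p),np.median(p[:,2]))
A=np.c_[p[:,:2],np.ones(len(p))];k=np.linalg.lstsq(A,p[:,2],rcond=None)[0];print('slope',k)
print('tip',p[:,0].max(), 'y fit',np.polyfit(p[:,0],p[:,1],1))
t=cloud(L('scene0'));im0=L('scene0')['im'].astype(int)
for nm in('scene0','top0'):
  S=L(nm);Q=cloud(S);I=S['im'].astype(int)
  mm=(abs(Q[...,2]-64)<4)&(Q[...,0]>550)&(Q[...,0]<630)&(abs(Q[...,1]+16)<45)&(np.ptp(I,axis=2)<30)
  print(nm,rect(Q[mm]),np.median(Q[mm][:,2]))
"
```

```text
341 [ 5.205e+02 -9.770e+01  1.218e+02  3.260e+01  3.000e-01] 147.2158653382014
slope [-1.86232300e-03 -2.67053445e-02  1.45482432e+02]
tip 581.407023519912 y fit [ 1.19061259e-02 -1.02358658e+02]
scene0 [585.4 -15.7  75.7  50.3  85.3] 65.32948013656596
top0 [592.6 -12.3  80.5  75.1 -88.9] 63.3243811884397
```

Emit:
play_rows([
  [[0,0,0,0,4.1,0,1.5],[0,0,0,0,4.2,0,1.5],[0,0,0,0,0,3,1.5],[0,0,0,0,0,2.5,1.5],[0,0,0,0,0,1.5,1.5],[0,0,0,-2,0,0,1.5],[0,0,0,-2,0,0,1.5],[0,0,0,-2,0,0,1.5],[0,0,0,0,0,0,1.5]],
])

```text
time: 12.7
ee_pos: [499.9, -15.7, 240.1]
tcp_rot: [-0.0, -0.011, 1.0, -0.0]
ft_force: [-0.5, -0.3, -1.5]
opening: 18.8
finger_force: 69.9
```

```bash
python3 -c "
from h import *
st();go(530,-16,236,181)"
```

```text
t 12.7 p [499.9 -15.7 240.1] q [ 0.37 -0.19 -0.43  0.   -1.33 -1.92] rot [-0.    -0.011  1.    -0.   ] F [-0.5 -0.3 -1.5] op 18.8 ff 69.88845348358154
yaw now -178.8 tilt 0.0; turn z 0.04; shift cm x -3.01 y -0.08 z 0.41
```

Emit:
play_rows([
  [[0,0,0,-1.5,0,0,1.5],[0,0,0,-1.5,0,0,1.5],[0,0,0,0,0,0,1.5],[0,0,0,0,0,0.25,1.5],[0,0,0,0,0,0.2,1.5],[0,0,0,0,0,0,1.5]],
])

```text
time: 13.3
ee_pos: [528.0, -15.2, 235.6]
tcp_rot: [-0.0, -0.009, 1.0, 0.0]
ft_force: [1.0, 0.0, -0.8]
opening: 18.7
finger_force: 69.9
```

```bash
python3 -c "
from h import *
st()"
```

```text
t 13.3 p [528.  -15.2 235.6] q [ 0.35 -0.11 -0.37 -0.   -1.31 -1.9 ] rot [-0.    -0.009  1.     0.   ] F [ 1.   0.  -0.8] op 18.7 ff 69.91081953048706
```

Emit:
play_rows([
  [[0,0,0,0,0,0.1,1.5],[0,0,0,0,0,0,3.5],[0,0,0,0,0,0,3.5],[0,0,0,0,0,0,3.5],[0,0,0,0,0,-2,3.5],[0,0,-1.69,0,0,-4,3.5],[0,0,-1.69,0,0,-4,3.5],[0,0,-1.69,0,0,-4,3.5],[0,0,-1.69,0,0,-4,3.5],[0,0,-1.69,0,0,-1,3.5]],
])

```text
time: 14.3
ee_pos: [528.5, -15.6, 431.0]
tcp_rot: [0.004, -0.371, 0.929, -0.001]
ft_force: [0.1, -0.7, -0.6]
opening: 35.0
finger_force: 0.0
```

Emit:
play_rows([
  [[0,0,-1.69,0,0,0,4],[0,0,-1.69,0,0,0,4],[0,0,-1.69,0,0,0,4],[0,0,-1.69,0,0,0,4],[0,0,-1.69,0,0,0,4],[0,0,-1.69,0,0,0,4],[0,0,-1.69,0,0,0,4],[0,0,-1.69,0,0,0,4],[0,0,-1.69,0,0,0,4],[0,0,-1.69,0,0,0,4]],
])

```text
time: 15.3
ee_pos: [528.6, -15.2, 425.1]
tcp_rot: [-0.0, 0.899, -0.438, 0.0]
ft_force: [0.2, -0.5, -0.3]
opening: 40.0
finger_force: 0.0
```

Emit:
play_rows([
  [[0,0,-1.69,0,0,0,4],[0,0,-1.69,0,0,0,4],[0,0,-1.69,0,0,0,4],[0,0,-1.69,0,0,0,4],[0,0,-1.69,0,0,0,4],[0,0,0,0,0,0,4]],
])

```text
time: 15.9
ee_pos: [528.6, -15.2, 425.1]
tcp_rot: [0.0, 0.996, -0.086, 0.0]
ft_force: [0.1, -0.0, -0.4]
opening: 40.0
finger_force: 0.0
```

```bash
python3 -c "
from h import *
st();go(647.5,-16,370,-10)
s=snap('top','t3');w=snap('scene','s3');wr=snap('wrist','w3')
im=np.vstack([np.hstack([s['im'][90:190,180:310],w['im'][170:270,160:290]]),np.zeros((2,260,3),np.uint8)])
im=cv2.resize(im,(780,306));im=np.vstack([im,np.hstack([cv2.resize(wr['im'],(390,292)),np.zeros((292,390,3),np.uint8)])])
cv2.imwrite('pics/c3.png',im[:,:,::-1])
P=cloud(w);m=(P[...,2]>190)&(P[...,2]<235)&(abs(P[...,0]-647)<50)&(abs(P[...,1]+16)<50);print(rect(P[m]))
"
```

```text
t 15.9 p [528.6 -15.2 425.1] q [ 0.35 -0.15 -0.06  0.   -1.66  1.05] rot [ 0.     0.996 -0.086  0.   ] F [ 0.1 -0.  -0.4] op 40.0 ff 0.0
yaw now -9.9 tilt 0.0; turn z 0.02; shift cm x 11.73 y -1.99 z 5.51
[649.1 -16.3  77.7  17.9 -11. ]
```

View pics/c3.png

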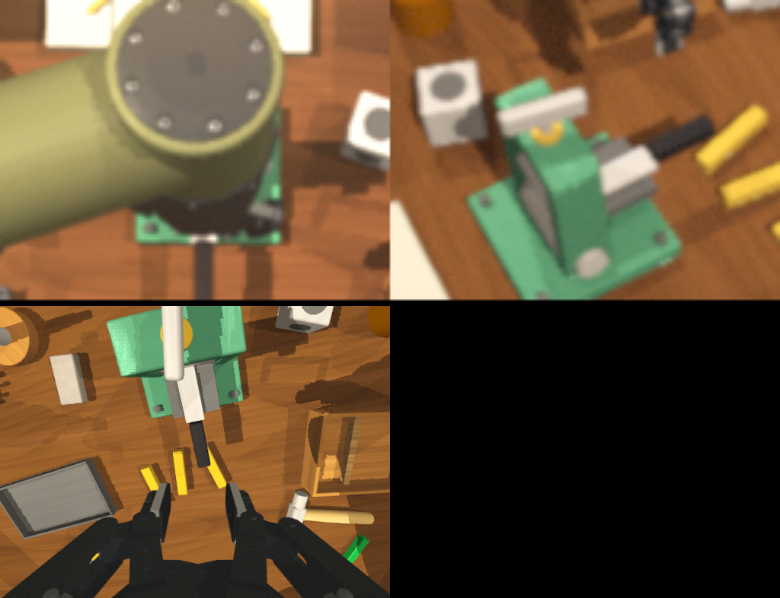

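The gauge lies on the table with its blade under the roll (scene half: blade 600–655, 160–185). The T-handle is at about −10°. Now the screw.

Emit:
play_rows([
  [[0,0,0,4,-0.66,0,4],[0,0,0,4,-0.66,0,4],[0,0,0,3.75,-0.66,0,4],[0,0,0,0,0,2.5,4],[0,0,0,0,0,2,4],[0,0,0,0,0,1,4],[0,0,0,0,0,0,4],[0,0,0,0,0,0,1],[0,0,0,0,0,0,1],[0,0,0,0,0,0,1]],
], force=40)

```text
time: 17.05
ee_pos: [647.5, -17.2, 372.3]
tcp_rot: [0.001, 0.996, -0.088, 0.001]
ft_force: [-1.1, -5.3, 1.3]
opening: 13.3
finger_force: 41.4
```

Emit:
play_rows([
  [[0,0,0,0,0,0,1],[0,0,0,0,0,0,1],[0,0,0,0,0,0,1]],
])

```text
time: 17.35
ee_pos: [647.4, -17.2, 372.3]
tcp_rot: [0.001, 0.996, -0.088, 0.001]
ft_force: [-1.4, -5.6, 1.5]
opening: 13.5
finger_force: 41.5
```

```bash
python3 -c "
from h import *
s=st();print(s['wrist_torque']);go(647.5,-16,370)"
```

```text
t 17.35 p [647.4 -17.2 372.3] q [ 0.28  0.16  0.16  0.   -1.56  1.11] rot [ 0.001  0.996 -0.088  0.001] F [-1.4 -5.6  1.5] op 13.5 ff 41.51279032230377
[-1.45069369  0.33140087  0.08979965]
yaw now -10.1 tilt 0.2; turn z -0.00; shift cm x -0.02 y -0.12 z 0.23
```

Emit:
play_rows([
  [[0,0,0,0,0.12,0,1],[0,0,1.58,0,0,0,1],[0,0,1.58,0,0,0,1],[0,0,1.58,0,0,0,1],[0,0,1.58,0,0,0,1],[0,0,0,0,0,0,1]],
], force=55)

```text
time: 17.95
ee_pos: [647.4, -17.5, 372.3]
tcp_rot: [-0.0, 0.935, -0.356, 0.001]
ft_force: [-2.4, -2.6, 5.4]
opening: 13.2
finger_force: 56.9
```

```bash
python3 -c "
from h import *
s=st();print(s['wrist_torque']);go(647.5,-17.2,372)"
```

```text
t 17.95 p [647.4 -17.5 372.3] q [ 0.28  0.16  0.16  0.   -1.56  0.56] rot [-0.     0.935 -0.356  0.001] F [-2.4 -2.6  5.4] op 13.2 ff 56.92236006259918
[-0.48973414  0.66181931 -0.09702613]
yaw now -41.7 tilt 0.2; turn z -0.00; shift cm x -0.01 y -0.03 z 0.03
```

Turning cleanly; 20 more rows.

Emit:
play_rows([
  [[0,0,1.58,0,0,0,1],[0,0,1.58,0,0,0,1],[0,0,1.58,0,0,0,1],[0,0,1.58,0,0,0,1],[0,0,1.58,0,0,0,1],[0,0,1.58,0,0,0,1],[0,0,1.58,0,0,0,1],[0,0,1.58,0,0,0,1],[0,0,1.58,0,0,0,1],[0,0,1.58,0,0,0,1]],
])

```text
time: 18.95
ee_pos: [647.3, -17.5, 372.3]
tcp_rot: [0.001, -0.495, 0.869, -0.001]
ft_force: [-3.4, -1.5, 6.0]
opening: 12.6
finger_force: 57.0
```

Emit:
play_rows([
  [[0,0,1.58,0,0,0,1],[0,0,1.58,0,0,0,1],[0,0,1.58,0,0,0,1],[0,0,1.58,0,0,0,1],[0,0,1.58,0,0,0,1],[0,0,1.58,0,0,0,1],[0,0,1.58,0,0,0,1],[0,0,1.58,0,0,0,1],[0,0,1.58,0,0,0,1],[0,0,1.58,0,0,0,1]],
])

```text
time: 19.95
ee_pos: [647.2, -17.5, 372.2]
tcp_rot: [0.001, 0.171, 0.985, -0.0]
ft_force: [-2.2, -1.7, 7.0]
opening: 12.9
finger_force: 57.1
```

Emit:
play_rows([
  [[0,0,0,0,0,0,1],[0,0,0,0,0,0,1]],
])

```text
time: 20.15
ee_pos: [647.2, -17.5, 372.2]
tcp_rot: [0.001, 0.169, 0.986, -0.0]
ft_force: [-2.6, -0.3, 6.2]
opening: 13.4
finger_force: 57.1
```

```bash
python3 -c "
from h import *
s=st();print(s['wrist_torque']);go(647.5,-17.2,372)"
```

```text
t 20.15 p [647.2 -17.5 372.2] q [ 0.28  0.16  0.16  0.   -1.56 -2.19] rot [ 0.001  0.169  0.986 -0.   ] F [-2.6 -0.3  6.2] op 13.4 ff 57.09730803966522
[-0.53539212  1.19609747 -0.07393548]
yaw now 160.6 tilt 0.1; turn z -0.00; shift cm x -0.02 y 0.04 z 0.02
```

Emit:
play_rows([
  [[0,0,0,0,0,0,4],[0,0,0,0,0,0,4],[0,0,0,0,0,0,4],[0,0,0,0,0,-3,4],[0,0,-1.4,0,0,-3,4],[0,0,-1.4,0,0,0,4],[0,0,-1.32,0,0,0,4],[0,0,0,4,0.13,0,4],[0,0,0,4,0.13,0,4],[0,0,0,3.9,0.13,0,4]],
])

```text
time: 21.15
ee_pos: [527.5, -15.3, 429.0]
tcp_rot: [-0.001, -0.009, 1.0, -0.0]
ft_force: [-0.5, 0.9, 0.8]
opening: 40.2
finger_force: 0.0
```

```bash
python3 -c "
from h import *
st();go(528.5,-15.4,235.5,-179)
w=snap('scene','s4');wr=snap('wrist','w4')
im=np.hstack([cv2.resize(w['im'][170:270,160:290],(390,300)),cv2.resize(wr['im'][100:384,70:440],(390,300))])
cv2.imwrite('pics/c4.png',im[:,:,::-1])
P=cloud(w);m=(P[...,2]>190)&(P[...,2]<235)&(abs(P[...,0]-647)<50)&(abs(P[...,1]+16)<50);print(rect(P[m]))
I=w['im'].astype(int)
for a,b in((55,80),(80,130)):
  m=(P[...,2]>a)&(P[...,2]<b)&(P[...,0]>440)&(P[...,0]<625)&(abs(P[...,1]+16)<22)&(I.max(2)<70);print('handle',m.sum(),rect(P[m]) if m.sum()>5 else 0)
m=(P[...,2]>60)&(P[...,2]<85)&(P[...,0]>540)&(P[...,0]<625)&(abs(P[...,1]+16)<30)&(I.min(2)>150);print('blade',rect(P[m]),np.median(P[m][:,2]))
"
```

```text
t 21.15 p [527.5 -15.3 429. ] q [ 0.35 -0.15 -0.05 -0.   -1.67 -1.91] rot [-0.001 -0.009  1.    -0.   ] F [-0.5  0.9  0.8] op 40.2 ff 0.0
yaw now -179.0 tilt 0.1; turn z 0.01; shift cm x -0.10 y -0.01 z 19.35
[649.5 -13.8  77.2  23.4 -23.7]
handle 31 [513.   -8.8  62.   11.2   1.4]
handle 102 [515.7 -10.9  64.3  16.5  -2.2]
blade [576.  -15.7  60.4  35.5   1.3] 71.09399428798383
```

View pics/c4.png

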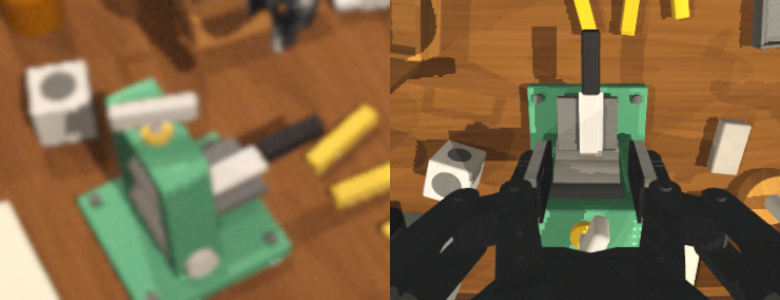

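The handle has turned as expected and the gauge is undisturbed under the roll. I'll grip it and draw it out.

Emit:
play_rows([
  [[0,0,0,0,0,5,4],[0,0,0,0,0,5,4],[0,0,0,0,0,5,4],[0,0,0,0,0,3,4],[0,0,0,-0.1,0,1.3,4],[0,0,0,0,0,0,4],[0,0,0,0,0,0,1.5],[0,0,0,0,0,0,1.5],[0,0,0,0,0,0,1.5],[0,0,0,0,0,0,1.5]],
], force=70)

```text
time: 22.25
ee_pos: [530.2, -15.2, 239.5]
tcp_rot: [0.002, -0.009, 1.0, 0.0]
ft_force: [-0.6, 1.0, 8.0]
opening: 18.4
finger_force: 69.2
```

Emit:
play_rows([
  [[0,0,0,0,0,0,1.5],[0,0,0,0.5,0,0,1.5],[0,0,0,0.5,0,0,1.5]],
])

```text
time: 22.55
ee_pos: [520.9, -15.4, 239.5]
tcp_rot: [0.004, -0.009, 1.0, 0.0]
ft_force: [6.4, -0.1, 3.4]
opening: 18.3
finger_force: 68.7
```

Emit:
play_rows([
  [[0,0,0,1,0,0,1.5],[0,0,0,1.5,0,0,1.5],[0,0,0,1.5,0,0,1.5],[0,0,0,1.5,0,0,1.5],[0,0,0,1.5,0,0,1.5],[0,0,0,1.5,0,0,1.5],[0,0,0,0.5,0,0,1.5],[0,0,0,0,0,0,1.5]],
])

```text
time: 23.35
ee_pos: [429.3, -17.2, 237.9]
tcp_rot: [0.001, -0.009, 1.0, 0.0]
ft_force: [-3.2, -0.4, 3.8]
opening: 18.6
finger_force: 68.9
```

```bash
python3 -c "
from h import *
st();s=snap('scene','s5');P=cloud(s);im=s['im'].astype(int)
cv2.imwrite('pics/s5c.png',cv2.resize(s['im'][150:290,160:340,::-1],(720,560)))
m=(im.min(2)>120)&(P[...,2]>55)&(P[...,2]<90)&(P[...,0]<630)&(P[...,0]>430)&(abs(P[...,1]+16)<40)
p=P[m];print(len(p),rect(p),np.median(p[:,2]))"
```

```text
t 23.35 p [429.3 -17.2 237.9] q [ 0.44 -0.41 -0.61  0.   -1.37 -1.99] rot [ 0.001 -0.009  1.     0.   ] F [-3.2 -0.4  3.8] op 18.6 ff 68.92404198646545
421 [521.1 -24.  146.6  53.6   1.3] 70.13047410896206
```

View pics/s5c.png

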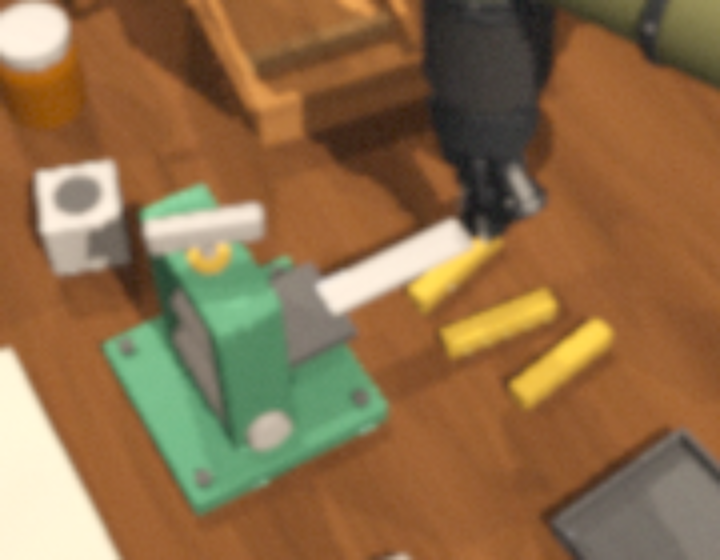

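The blade is clear of the roll, its tip at (320,295) just over the table edge. I'll lift it and check how it hangs.

Emit:
play_rows([
  [[0,0,0,0,0,-2,1.5],[0,0,0,0,0,-3,1.5],[0,0,0,0,0,-3,1.5],[0,0,0,0,-4,0,1.5],[0,0,0,-1,-4.2,0,1.5],[0,0,0,0,0,0,1.5]],
])

```text
time: 24.0
ee_pos: [441.3, -102.4, 315.5]
tcp_rot: [-0.002, -0.006, 1.0, -0.0]
ft_force: [-0.1, -0.2, -1.0]
opening: 18.3
finger_force: 68.9
```

```bash
python3 -c "
from h import *
st();go(440,-100,315,-102.5+5)
s=snap('scene','s6');P=cloud(s);im=s['im'].astype(int)
m=(im.min(2)>120)&(P[...,2]>100)&(P[...,2]<190)&(P[...,0]<622)&(P[...,0]>430)&(abs(P[...,1]+100)<50)
p=P[m];print(len(p),rect(p),np.median(p[:,2]))
print('z slope',np.polyfit(p[:,0],p[:,2],1),'tip',p[:,0].max(), 'y fit',np.polyfit(p[:,0],p[:,1],1))
c=snap('wrist','w6');
"
```

```text
t 24.0 p [ 441.3 -102.4  315.5] q [ 0.22 -0.36 -0.43  0.   -1.5  -1.78] rot [-0.002 -0.006  1.    -0.   ] F [-0.1 -0.2 -1. ] op 18.3 ff 68.89891147613525
yaw now -179.3 tilt 0.2; turn z -16.36; shift cm x -0.22 y 0.16 z 0.05
339 [ 518.2 -100.9  122.3   34.2    1.4] 146.3548059625591
z slope [-5.17073443e-03  1.48875173e+02] tip 579.108491569271 y fit [ 1.45749780e-02 -1.06711698e+02]
```

Emit:
play_rows([
  [[0,0,-1.64,0,0,0,1.5],[0,0,-1.64,0,0,0,1.5],[0,0,-1.64,0,0,0,1.5],[0,0,-1.64,0,0,0,1.5],[0,0,-1.64,0,0,0,1.5],[0,0,-1.64,0,0,0,1.5],[0,0,-1.64,0,0,0,1.5],[0,0,-1.64,0,0,0,1.5],[0,0,-1.64,0,0,0,1.5],[0,0,-1.6,0,0,0,1.5]],
])

```text
time: 25.1
ee_pos: [441.1, -97.9, 316.2]
tcp_rot: [-0.001, -0.664, 0.748, 0.001]
ft_force: [-0.2, 0.4, -1.4]
opening: 18.6
finger_force: 68.9
```

Emit:
play_rows([
  [[0,0,0,3.62,-0.14,0,1.5],[0,0,0,3.62,-0.14,0,1.5],[0,0,0,3.62,-0.14,0,1.5],[0,0,0,3.62,-0.14,0,1.5],[0,0,0,3.62,-0.14,0,1.5],[0,0,0,3.62,-0.14,0,1.5],[0,0,0,3.62,-0.14,0,1.5],[0,0,0,0,0,0,1.5],[0,0,0,0,0,0,1.5]],
])

```text
time: 26.0
ee_pos: [419.3, -351.4, 315.7]
tcp_rot: [-0.0, -0.661, 0.75, 0.001]
ft_force: [-0.2, 0.5, -1.3]
opening: 18.6
finger_force: 69.0
```

```bash
python3 -c "
from h import *
st();go(417.8,-354.6,198.5,-97.5)
s=snap('scene','s7');P=cloud(s);im=s['im'].astype(int)
m=(im.min(2)>120)&(P[...,2]>110)&(P[...,2]<190)&(P[...,0]<500)&(P[...,0]>380)&(P[...,1]<-150)&(P[...,1]>-350)
p=P[m];print(len(p),rect(p),np.median(p[:,2]),p[:,1].max(),np.polyfit(p[:,1],p[:,2],1))
"
```

```text
t 26.0 p [ 419.3 -351.4  315.7] q [-0.33 -0.09 -0.21 -0.   -1.46  0.2 ] rot [-0.    -0.661  0.75   0.001] F [-0.2  0.5 -1.3] op 18.6 ff 68.95493030548096
yaw now -97.2 tilt 0.1; turn z 0.06; shift cm x 0.34 y 0.11 z 11.72
244 [ 429.  -273.7  125.    29.2   82.9] 146.6500173200908 -211.88476468031297 [2.12773466e-03 1.47164865e+02]
```

Emit:
play_rows([
  [[0,0,0.06,0.34,0.11,3,1.5],[0,0,0,0,0,3.5,1.5],[0,0,0,0,0,3,1.5],[0,0,0,0,0,1.5,1.5],[0,0,0,0,0,0.5,1.5],[0,0,0,0,0,0.2,1.5],[0,0,0,0,0,0,1.5],[0,0,0,0,0,0,1.5]],
])

```text
time: 26.85
ee_pos: [417.9, -355.0, 201.6]
tcp_rot: [0.0, -0.659, 0.752, -0.001]
ft_force: [1.3, 0.8, -1.4]
opening: 18.5
finger_force: 68.9
```

```bash
python3 -c "
from h import *
st()"
```

```text
t 26.85 p [ 417.9 -355.   201.6] q [-0.34 -0.03 -0.36  0.   -1.24  0.21] rot [ 0.    -0.659  0.752 -0.001] F [ 1.3  0.8 -1.4] op 18.5 ff 68.88594388961792
```

Emit:
play_rows([
  [[0,0,0,0,0,0.3,1.5],[0,0,0,0,0,0.15,1.5],[0,0,0,0,0,0,1.5],[0,0,0,0,0,0,3.5],[0,0,0,0,0,0,3.5],[0,0,0,0,0,0,3.5],[0,0,0,0,0,-3,4],[0,0,0,0,0,-4,4],[0,0,0,0,0,-4,4],[0,0,0,0,0,-4,4]],
])

```text
time: 27.85
ee_pos: [417.1, -354.8, 346.9]
tcp_rot: [-0.0, -0.659, 0.752, 0.0]
ft_force: [0.6, -0.3, 0.3]
opening: 40.2
finger_force: 0.0
```

Emit:
play_rows([
  [[0,0,0,-4,0,0,4],[0,0,0,-4,0,0,4],[0,0,0,-4,0,0,4],[0,0,0,-4,0,-3,4],[0,0,0,-4,0,-3,4],[0,0,0,0,0,0,4]],
])

```text
time: 28.45
ee_pos: [444.0, -153.6, 410.3]
tcp_rot: [0.003, -0.661, 0.75, -0.003]
ft_force: [0.4, -0.1, 0.9]
opening: 39.7
finger_force: 0.0
```

```bash
python3 - <<'E'
from h import *
st();s=snap('scene','s8');P=cloud(s);im=s['im'].astype(int);w=snap('wrist','w8')
hsv=cv2.cvtColor(s['im'],cv2.COLOR_RGB2HSV)
m=(im.min(2)>130)&(P[...,2]>10)&(P[...,2]<50)&(P[...,0]<500)&(P[...,0]>370)&(P[...,1]<-200)&(P[...,1]>-420)
p=P[m];print('blade',len(p),rect(p),np.median(p[:,2]),np.polyfit(p[:,1],p[:,2],1))
m=(P[...,2]>9)&(P[...,2]<28)&(P[...,0]<500)&(P[...,0]>340)&(P[...,1]<160)&(P[...,1]>-80)&(im[...,0]>130)&(im[...,2]<110)
for c,p in blobs(m,P,60): print('billet',c,len(p),rect(p),np.median(p[:,2]).round(1))
im=np.hstack([cv2.resize(s['im'][80:300,140:400],(400,338)),cv2.resize(w['im'],(400,338))])
cv2.imwrite('pics/c8.png',im[:,:,::-1])
E
```

```text
t 28.45 p [ 444.  -153.6  410.3] q [ 0.1  -0.31 -0.23  0.   -1.65 -0.23] rot [ 0.003 -0.661  0.75  -0.003] F [ 0.4 -0.1  0.9] op 39.7 ff 0.0
blade 186 [ 427.5 -271.5  125.5   34.5   81. ] 28.06302505653332 [ 0.05339923 42.83915386]
billet [280. 202.] 153 [402.4 -62.5  93.5  22.8  17.8] 17.3
billet [283. 230.] 187 [447.7  35.7  90.2  27.3  -9.7] 17.5
billet [299. 240.] 183 [426.   90.5  88.6  20.2  10.1] 17.8
```

View pics/c8.png

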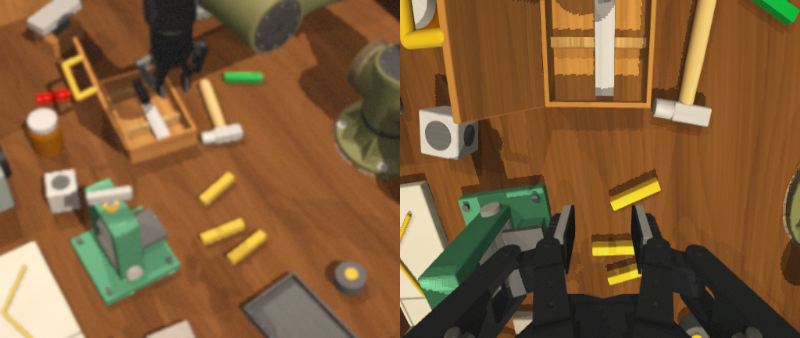

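The gauge is back across the ribs and the lid is open. One billet has been knocked to about (402,−62), and I'll re-measure using the wrist cloud.

```bash
python3 - <<'E'
from h import *
s=L('w8');P=cloud(s);im=s['im'].astype(int)
m=(im.min(2)>110)&(P[...,2]>15)&(P[...,2]<50)&(P[...,0]<450)&(P[...,0]>405)&(P[...,1]<-205)&(P[...,1]>-330)
p=P[m];print('blade',len(p),rect(p),np.median(p[:,2]));
A=np.c_[p[:,:2],np.ones(len(p))];print(np.linalg.lstsq(A,p[:,2],rcond=None)[0])
m=(P[...,2]>9)&(P[...,2]<28)&(P[...,0]<500)&(P[...,0]>340)&(P[...,1]<160)&(P[...,1]>-110)&(im[...,0]>130)&(im[...,2]<110)
for c,p in blobs(m,P,60): print('billet',c,len(p),rect(p),np.median(p[:,2]).round(1))
go(402.5,-62.3,410,17-180)
E
```

```text
blade 2608 [ 428.7 -274.7  113.4   28.    83.3] 27.362810368204464
[9.29839758e-04 7.90733747e-04 2.71604809e+01]
billet [301. 221.] 923 [401.2 -61.7  90.2  18.8  16.4] 17.5
billet [272. 283.] 669 [450.9  33.7  79.2  19.6  -5.4] 17.3
billet [286. 313.] 422 [434.7  91.8  67.3  18.8  11. ] 17.5
yaw now -97.4 tilt 0.1; turn z 13.13; shift cm x 1.20 y 10.13 z -0.39
```

Emit:
play_rows([
  [[0,0,1.65,0,0,2,4],[0,0,1.65,0,0,2,4],[0,0,1.65,0,0,2,4],[0,0,1.65,0,0,2,4],[0,0,1.65,0,0,2,4],[0,0,1.65,0,0,0,4],[0,0,1.65,0,0,0,4],[0,0,1.63,0,0,0,4],[0,0,0,0.7,3,0,4],[0,0,0,0.7,3,0,4]],
], force=60)

```text
time: 29.55
ee_pos: [412.2, -103.9, 303.5]
tcp_rot: [-0.002, -0.142, 0.99, -0.0]
ft_force: [0.6, 0.9, 0.9]
opening: 39.9
finger_force: 0.0
```

Emit:
play_rows([
  [[0,0,0,0,2,0,4],[0,0,0,0,2,0,4],[0,0,0,0,0,4,4],[0,0,0,0,0,4,4],[0,0,0,0,0,0,4]],
])

```text
time: 30.05
ee_pos: [399.1, -65.7, 219.0]
tcp_rot: [-0.006, -0.143, 0.99, 0.0]
ft_force: [-0.8, -1.3, -0.3]
opening: 40.0
finger_force: 0.0
```

```bash
python3 - <<'E'
from h import *
st();go(401.5,-62,177,-163.3)
s=snap('wrist','w9');P=cloud(s);im=s['im'].astype(int)
m=(P[...,2]>9)&(P[...,2]<28)&(P[...,0]<520)&(P[...,0]>320)&(P[...,1]<160)&(P[...,1]>-130)&(im[...,0]>130)&(im[...,2]<110)
for c,p in blobs(m,P,60): print('billet',c,len(p),rect(p),np.median(p[:,2]).round(1))
E
```

```text
t 30.05 p [399.1 -65.7 219. ] q [ 0.34 -0.48 -0.69 -0.   -1.37 -1.63] rot [-0.006 -0.143  0.99   0.   ] F [-0.8 -1.3 -0.3] op 40.0 ff 0.0
yaw now -163.5 tilt 0.7; turn z -0.04; shift cm x -0.34 y 0.29 z 4.20
billet [263. 223.] 3452 [400.5 -61.9  89.3  18.   16.6] 17.4
billet [452. 285.] 2106 [410.3  86.5  63.8  19.6  12.1] 17.3
billet [393. 272.] 568 [408.9  37.6  18.7  16.3  87.4] 16.9
billet [355. 345.] 253 [475.   36.3  30.   10.6  25.3] 17.6
```

Emit:
play_rows([
  [[0,0,0,-0.2,0.3,2,4],[0,0,0,0,0,1.5,4],[0,0,0,0,0,0.6,4],[0,0,0,0,0,0,4],[0,0,0,0,0,0,1.2],[0,0,0,0,0,0,1.2],[0,0,0,0,0,0,1.2],[0,0,0,0,0,0,1.2]],
], force=60)

```text
time: 30.9
ee_pos: [403.1, -61.4, 186.2]
tcp_rot: [0.001, -0.145, 0.989, -0.0]
ft_force: [-0.5, -0.5, 6.3]
opening: 15.3
finger_force: 58.9
```

```bash
python3 - <<'E'
from h import *
st();go(419.3,362.5,270,-172.6)
E
```

```text
t 30.9 p [403.1 -61.4 186.2] q [ 0.35 -0.45 -0.73  0.   -1.28 -1.63] rot [ 0.001 -0.145  0.989 -0.   ] F [-0.5 -0.5  6.3] op 15.3 ff 58.92575562000275
yaw now -163.4 tilt 0.1; turn z 1.84; shift cm x -7.06 y 41.82 z -8.38
```

The grip sits too high on the billet. I'll open, go lower and regrip.

Emit:
play_rows([
  [[0,0,0,0,0,0,4],[0,0,0,0,0,0,4],[0,0,0,0,0,0,4]],
])

```text
time: 31.2
ee_pos: [402.5, -61.2, 184.3]
tcp_rot: [-0.0, -0.144, 0.99, 0.0]
ft_force: [-0.2, 0.3, 0.1]
opening: 39.9
finger_force: 0.0
```

```bash
python3 - <<'E'
from h import *
st();go(402,-62,177,-163.4)
print(bot.tcp_to_tips)
E
```

```text
t 31.2 p [402.5 -61.2 184.3] q [ 0.35 -0.44 -0.73 -0.   -1.28 -1.63] rot [-0.    -0.144  0.99   0.   ] F [-0.2  0.3  0.1] op 39.9 ff 0.0
yaw now -163.4 tilt 0.0; turn z 0.00; shift cm x 0.07 y -0.06 z 0.73
173.4
```

Emit:
play_rows([
  [[0,0,0,0,0,0.5,4],[0,0,0,0,0,0.25,4],[0,0,0,0,0,0,4],[0,0,0,0,0,0,4]],
])

```text
time: 31.6
ee_pos: [402.5, -61.3, 176.8]
tcp_rot: [-0.0, -0.144, 0.99, -0.0]
ft_force: [0.6, 0.4, -0.1]
opening: 40.0
finger_force: 0.0
```

Emit:
play_rows([
  [[0,0,0,0,0,0,1.2],[0,0,0,0,0,0,1.2],[0,0,0,0,0,0,1.2],[0,0,0,0,0,0,1.2]],
])

```text
time: 32.0
ee_pos: [402.7, -61.3, 177.3]
tcp_rot: [0.0, -0.144, 0.99, -0.0]
ft_force: [-0.8, 0.4, 2.6]
opening: 16.4
finger_force: 61.5
```

Emit:
play_rows([
  [[0,0,0,0,0,-2,1.2],[0,0,0.6,0,0,-3.5,1.2],[0,0,0.62,0,0,-3.5,1.2],[0,0,0.62,0,0,0,1.2]],
])

```text
time: 32.4
ee_pos: [403.5, -61.3, 271.7]
tcp_rot: [0.004, -0.064, 0.998, 0.0]
ft_force: [0.9, 0.3, -1.5]
opening: 16.3
finger_force: 61.0
```

Emit:
play_rows([
  [[0,0,0,-0.7,4.18,0,1.2],[0,0,0,-0.7,4.18,0,1.2],[0,0,0,-0.7,4.18,0,1.2],[0,0,0,-0.7,4.18,0,1.2],[0,0,0,-0.7,4.18,0,1.2],[0,0,0,-0.7,4.18,0,1.2],[0,0,0,-0.7,4.18,0,1.2],[0,0,0,-0.7,4.18,0,1.2],[0,0,0,-0.7,4.18,0,1.2],[0,0,0,-0.7,4.18,0,1.2]],
])

```text
time: 33.4
ee_pos: [417.6, 364.0, 265.8]
tcp_rot: [-0.001, -0.065, 0.998, -0.0]
ft_force: [1.5, -0.2, -1.9]
opening: 16.3
finger_force: 60.9
```

Emit:
play_rows([
  [[0,0,0,0,0,0,1.2],[0,0,0,0,0,0,1.2],[0,0,0,0,0,0,1.2]],
])

```text
time: 33.7
ee_pos: [418.0, 361.7, 266.3]
tcp_rot: [-0.0, -0.064, 0.998, -0.0]
ft_force: [-0.3, 0.1, -1.0]
opening: 16.1
finger_force: 60.9
```

```bash
python3 - <<'E'
from h import *
st();go(419.3,362.5,184,-172.6)
s=snap('wrist','w10');c=snap('scene','s10');t=snap('top','t10')
for s in (c,t):
    P=cloud(s);im=s['im'].astype(int)
    m=(P[...,2]>60)&(P[...,2]<130)&(P[...,0]<520)&(P[...,0]>320)&(P[...,1]<450)&(P[...,1]>250)&(im[...,0]>130)&(im[...,2]<110)
    for cc,p in blobs(m,P,20): print('billet',cc,len(p),rect(p),np.median(p[:,2]).round(1),np.polyfit(p[:,0],p[:,2],1))
E
```

```text
t 33.7 p [418.  361.7 266.3] q [ 1.08 -0.06 -0.26 -0.   -1.36 -2.52] rot [-0.    -0.064  0.998 -0.   ] F [-0.3  0.1 -1. ] op 16.1 ff 60.93958139419556
yaw now -172.6 tilt 0.1; turn z -0.00; shift cm x -0.14 y 0.07 z 8.23
billet [354. 304.] 124 [ 4.419e+02  3.645e+02  3.850e+01  2.410e+01 -2.000e-01] 106.7 [-4.57362637e-02  1.25690936e+02]
billet [123. 197.] 30 [448.6 366.3  18.5  17.    5.6] 104.6 [3.77794101e-02 8.57525074e+01]
billet [124. 217.] 64 [387.5 358.9  36.8  18.8   3.7] 104.5 [1.00051720e-02 9.85471535e+01]
```

Emit:
play_rows([
  [[0,0,0,-0.1,0.07,2.5,1.2],[0,0,0,0,0,2.5,1.2],[0,0,0,0,0,2,1.2],[0,0,0,0,0,1,1.2],[0,0,0,0,0,0.2,1.2],[0,0,0,0,0,0,1.2],[0,0,0,0,0,0,1.2]],
])

```text
time: 34.55
ee_pos: [419.4, 363.4, 186.4]
tcp_rot: [0.001, -0.065, 0.998, 0.001]
ft_force: [0.3, 0.5, -1.8]
opening: 16.3
finger_force: 60.9
```

Emit:
play_rows([
  [[0,0,0,0,0,0.1,1.2],[0,0,0,0,0,0,3.2],[0,0,0,0,0,0,3.2],[0,0,0,0,0,0,3.2],[0,0,0,0,0,-3,3.2],[0,0,0,0,0,-4,4],[0,0,0,0,0,-4,4],[0,0,0,0,0,0,4]],
])

```text
time: 35.35
ee_pos: [420.1, 363.9, 301.4]
tcp_rot: [0.004, -0.065, 0.998, 0.004]
ft_force: [0.1, 1.1, 0.3]
opening: 40.0
finger_force: 0.0
```

```bash
python3 - <<'E'
from h import *
st();go(447,34.5,290,-185)
s=snap('scene','s11')
P=cloud(s);im=s['im'].astype(int)
m=(P[...,2]>9)&(P[...,2]<40)&(P[...,0]<520)&(P[...,0]>320)&(P[...,1]<450)&(P[...,1]>-150)&(im[...,0]>130)&(im[...,2]<110)
for cc,p in blobs(m,P,20): print('billet',cc,len(p),rect(p),np.median(p[:,2]).round(1))
E
```

```text
t 35.35 p [420.1 363.9 301.4] q [ 1.08 -0.07 -0.21  0.   -1.42 -2.52] rot [ 0.004 -0.065  0.998  0.004] F [0.1 1.1 0.3] op 40.0 ff 0.0
yaw now -172.6 tilt 0.7; turn z 2.49; shift cm x -5.55 y -32.58 z 1.14
billet [283. 230.] 171 [448.2  35.9  88.7  20.3  -4.7] 18.0
billet [300. 240.] 171 [424.5  89.5  89.5  20.4  10.3] 18.3
billet [356. 313.] 242 [419.5 365.4  87.   21.2   5.5] 23.0
```

Emit:
play_rows([
  [[0,0,-0.6,0,0,0,4],[0,0,0,0.66,-3.86,0,4],[0,0,0,0.66,-3.86,0,4],[0,0,0,0.66,-3.86,0,4],[0,0,0,0.66,-3.86,1,4],[0,0,0,0.66,-3.86,2,4],[0,0,0,0.66,-3.86,2,4],[0,0,0,0.66,-3.86,2,4],[0,0,0,0,0,2,4],[0,0,0,0,0,0,4]],
])

```text
time: 36.4
ee_pos: [421.2, 87.5, 200.5]
tcp_rot: [-0.003, -0.09, 0.996, -0.001]
ft_force: [-0.6, 0.4, -0.2]
opening: 39.8
finger_force: 0.0
```

Emit:
play_rows([
  [[0,0,0,0,0,0,4],[0,0,0,0,0,0,4]],
])

```text
time: 36.6
ee_pos: [422.7, 89.7, 205.0]
tcp_rot: [0.001, -0.091, 0.996, 0.0]
ft_force: [0.2, -0.3, -1.0]
opening: 39.9
finger_force: 0.0
```

```bash
python3 - <<'E'
from h import *
st()
s=snap('wrist','w12');P=cloud(s);im=s['im'].astype(int)
m=(P[...,2]>9)&(P[...,2]<28)&(P[...,0]<520)&(P[...,0]>320)&(P[...,1]<160)&(P[...,1]>-130)&(im[...,0]>130)&(im[...,2]<110)
for c,p in blobs(m,P,60): print('billet',c,len(p),rect(p),np.median(p[:,2]).round(1))
go(423,90,177,-169.6)
E
```

```text
t 36.6 p [422.7  89.7 205. ] q [ 0.68 -0.38 -0.65  0.   -1.3  -2.07] rot [ 0.001 -0.091  0.996  0.   ] F [ 0.2 -0.3 -1. ] op 39.9 ff 0.0
billet [258. 226.] 4007 [423.8  89.7  89.7  18.1  10.8] 17.4
billet [169. 231.] 3065 [436.5  35.9  71.6  18.7  -5.6] 17.3
yaw now -169.5 tilt 0.1; turn z 0.01; shift cm x -0.03 y 0.02 z 2.80
```

Emit:
play_rows([
  [[0,0,0,0,0,1.5,4],[0,0,0,0,0,0.9,4],[0,0,0,0,0,0.4,4],[0,0,0,0,0,0,4],[0,0,0,0,0,0,4],[0,0,0,0,0,0,1.2],[0,0,0,0,0,0,1.2],[0,0,0,0,0,0,1.2],[0,0,0,0,0,0,1.2]],
])

```text
time: 37.55
ee_pos: [422.6, 89.1, 176.7]
tcp_rot: [0.001, -0.091, 0.996, 0.0]
ft_force: [-0.8, 0.7, 5.6]
opening: 16.3
finger_force: 61.7
```

```bash
python3 - <<'E'
from h import *
st();go(427,302.5,270,-172.6)
E
```

```text
t 37.55 p [422.6  89.1 176.7] q [ 0.68 -0.35 -0.68  0.   -1.24 -2.07] rot [ 0.001 -0.091  0.996  0.   ] F [-0.8  0.7  5.6] op 16.3 ff 61.69337511062622
yaw now -169.6 tilt 0.1; turn z 0.60; shift cm x -3.18 y 21.11 z -9.33
```

Emit:
play_rows([
  [[0,0,0,0,0,-2.3,1.2],[0,0,0.3,0,0,-3.5,1.2],[0,0,0.3,0,0,-3.5,1.2],[0,0,0,-0.53,3.52,0,1.2],[0,0,0,-0.53,3.52,0,1.2],[0,0,0,-0.53,3.52,0,1.2],[0,0,0,-0.53,3.52,0,1.2],[0,0,0,-0.53,3.52,0,1.2],[0,0,0,-0.53,3.52,0,1.2],[0,0,0,0,0,0,1.2]],
])

```text
time: 38.55
ee_pos: [426.2, 305.4, 267.2]
tcp_rot: [-0.001, -0.066, 0.998, -0.001]
ft_force: [-0.6, -0.5, -3.1]
opening: 16.7
finger_force: 60.8
```

Emit:
play_rows([
  [[0,0,0,0,0,0,1.2],[0,0,0,0,0,0,1.2]],
])

```text
time: 38.75
ee_pos: [426.6, 301.9, 268.2]
tcp_rot: [-0.0, -0.064, 0.998, -0.0]
ft_force: [-0.0, -0.4, -2.2]
opening: 16.4
finger_force: 60.8
```

```bash
python3 - <<'E'
from h import *
st();go(427,302.5,183.5,-172.6)
s=snap('scene','s13')
P=cloud(s);im=s['im'].astype(int)
m=(P[...,2]>9)&(P[...,2]<150)&(P[...,0]<520)&(P[...,0]>320)&(P[...,1]<450)&(P[...,1]>-150)&(im[...,0]>130)&(im[...,2]<110)
for cc,p in blobs(m,P,20): print('billet',cc,len(p),rect(p),np.median(p[:,2]).round(1),np.polyfit(p[:,0],p[:,2],1))
E
```

```text
t 38.75 p [426.6 301.9 268.2] q [ 1.   -0.14 -0.34 -0.   -1.37 -2.44] rot [-0.    -0.064  0.998 -0.   ] F [-0.  -0.4 -2.2] op 16.4 ff 60.84055781364441
yaw now -172.6 tilt 0.1; turn z -0.00; shift cm x -0.05 y 0.05 z 8.47
billet [283. 230.] 171 [447.4  34.8  91.5  21.8  -6.1] 17.4 [3.60667281e-03 1.57081912e+01]
billet [337. 288.] 133 [437.3 296.9  80.5  32.5  35.7] 108.4 [ 0.1576871 34.8887607]
billet [357. 313.] 259 [416.2 363.5  93.7  22.5   6.7] 22.8 [-8.31330460e-03  2.55647231e+01]
```

```bash
python3 - <<'E'
from h import *
for cam in ('scene','wrist'):
    s=snap(cam,'x14'+cam);P=cloud(s);im=s['im'].astype(int)
    m=(P[...,2]>70)&(P[...,2]<150)&(P[...,0]<520)&(P[...,0]>320)&(P[...,1]<345)&(P[...,1]>260)&(im[...,0]>130)&(im[...,2]<110)
    p=P[m];print(cam,len(p))
    for a in range(370,490,10):
        k=(p[:,0]>=a)&(p[:,0]<a+10)
        if k.sum()>2: print(a,k.sum(),np.percentile(p[k,2],[10,50,90]).round(1),np.median(p[k,1]).round(1))
E
```

```text
scene 133
430 22 [101.5 109.3 110.7] 306.0
440 31 [100.7 108.7 111.3] 309.1
450 32 [102.7 108.5 111.5] 309.8
460 30 [104.  109.7 111.8] 310.5
470 18 [ 98.4 104.9 112.5] 308.8
wrist 5392
380 765 [ 98.8 108.8 110. ] 297.7
390 753 [108.7 109.5 110.3] 298.1
400 686 [108.6 109.5 110.2] 299.6
410 628 [108.8 109.5 110.2] 300.8
420 537 [108.9 109.6 110.3] 302.5
430 501 [108.7 109.4 110.1] 303.7
440 507 [108.7 109.5 110.2] 304.8
450 500 [108.7 109.4 110.1] 306.2
460 451 [108.6 109.4 110.1] 307.3
470 64 [108.5 109.2 109.7] 305.1
```

Emit:
play_rows([
  [[0,0,0,0,0.05,2.5,1.2],[0,0,0,0,0,2.5,1.2],[0,0,0,0,0,2.1,1.2],[0,0,0,0,0,1,1.2],[0,0,0,0,0,0.4,1.2],[0,0,0,0,0,0,1.2],[0,0,0,0,0,0,1.2]],
])

```text
time: 39.6
ee_pos: [427.0, 303.3, 185.2]
tcp_rot: [0.001, -0.065, 0.998, 0.001]
ft_force: [0.4, 0.5, -2.1]
opening: 16.1
finger_force: 60.8
```

Emit:
play_rows([
  [[0,0,0,0,0,0,3.2],[0,0,0,0,0,0,3.2],[0,0,0,0,0,0,3.2],[0,0,0,0,0,-3,3.2],[0,0,0,0,0,-4,4],[0,0,0,0,0,-4,4],[0,0,0,0,0,0,4]],
])

```text
time: 40.3
ee_pos: [427.7, 303.8, 301.3]
tcp_rot: [0.004, -0.065, 0.998, 0.003]
ft_force: [0.7, 0.7, 0.7]
opening: 39.9
finger_force: 0.0
```

```bash
python3 - <<'E'
from h import *
st();go(446.5,35,210,174.6)
s=snap('scene','s15')
P=cloud(s);im=s['im'].astype(int)
m=(P[...,2]>9)&(P[...,2]<40)&(P[...,0]<520)&(P[...,0]>320)&(P[...,1]<450)&(P[...,1]>-150)&(im[...,0]>130)&(im[...,2]<110)
for cc,p in blobs(m,P,20): print('billet',cc,len(p),rect(p),np.median(p[:,2]).round(1))
E
```

```text
t 40.3 p [427.7 303.8 301.3] q [ 1.   -0.16 -0.29  0.   -1.42 -2.44] rot [ 0.004 -0.065  0.998  0.003] F [0.7 0.7 0.7] op 39.9 ff 0.0
yaw now -172.6 tilt 0.7; turn z 2.57; shift cm x -4.40 y -26.58 z 9.13
billet [283. 229.] 168 [447.   34.4  90.8  23.6  -6.8] 17.7
billet [340. 298.] 236 [430.3 304.3  91.7  24.    8.3] 21.8
billet [357. 313.] 261 [417.  362.9  92.1  24.5   6.6] 23.0
```

Emit:
play_rows([
  [[0,0,1.3,0,0,0,4],[0,0,1.27,0,0,0,4],[0,0,0,-0.63,-3.8,0,4],[0,0,0,-0.63,-3.8,0,4],[0,0,0,-0.63,-3.8,0,4],[0,0,0,-0.63,-3.8,1,4],[0,0,0,-0.63,-3.8,2,4],[0,0,0,-0.63,-3.8,2,4],[0,0,0,-0.63,-3.8,2,4],[0,0,0,0,0,2,4]],
])

```text
time: 41.35
ee_pos: [444.8, 30.7, 202.4]
tcp_rot: [-0.0, 0.05, 0.999, -0.0]
ft_force: [0.4, -0.3, -0.3]
opening: 40.1
finger_force: 0.0
```

Emit:
play_rows([
  [[0,0,0,0,0,0,4],[0,0,0,0,0,0,4],[0,0,0,0,0,0,4]],
])

```text
time: 41.65
ee_pos: [445.6, 34.7, 205.1]
tcp_rot: [0.001, 0.047, 0.999, 0.0]
ft_force: [-0.2, -0.6, 0.8]
opening: 39.8
finger_force: 0.0
```

```bash
python3 - <<'E'
from h import *
st()
s=snap('wrist','w16');P=cloud(s);im=s['im'].astype(int)
m=(P[...,2]>9)&(P[...,2]<28)&(P[...,0]<520)&(P[...,0]>320)&(P[...,1]<160)&(P[...,1]>-130)&(im[...,0]>130)&(im[...,2]<110)
for c,p in blobs(m,P,60):
    r=rect(p);print('billet',c,len(p),r,np.median(p[:,2]).round(1)); go(r[0],r[1],177,r[4]+180)
E
```

```text
t 41.65 p [445.6  34.7 205.1] q [ 0.53 -0.33 -0.61  0.   -1.29 -2.2 ] rot [0.001 0.047 0.999 0.   ] F [-0.2 -0.6  0.8] op 39.8 ff 0.0
billet [258. 224.] 4046 [446.1  34.8  90.4  18.1  -5.1] 17.3
yaw now 174.6 tilt 0.1; turn z -0.05; shift cm x -0.05 y 0.00 z 2.81
```

Emit:
play_rows([
  [[0,0,0,0,0,1.5,4],[0,0,0,0,0,0.9,4],[0,0,0,0,0,0.4,4],[0,0,0,0,0,0,4],[0,0,0,0,0,0,4],[0,0,0,0,0,0,1.2],[0,0,0,0,0,0,1.2],[0,0,0,0,0,0,1.2],[0,0,0,0,0,0,1.2]],
])

```text
time: 42.6
ee_pos: [445.5, 34.1, 176.7]
tcp_rot: [0.001, 0.047, 0.999, 0.0]
ft_force: [-2.2, 0.2, 4.9]
opening: 16.5
finger_force: 61.9
```

```bash
python3 - <<'E'
from h import *
st();go(434.7,243.5,270,-172.6)
E
```

```text
t 42.6 p [445.5  34.1 176.7] q [ 0.53 -0.3  -0.64  0.   -1.23 -2.2 ] rot [0.001 0.047 0.999 0.   ] F [-2.2  0.2  4.9] op 16.5 ff 61.912100315093994
yaw now 174.6 tilt 0.1; turn z -2.57; shift cm x -1.62 y 20.91 z -9.33
```

Emit:
play_rows([
  [[0,0,0,0,0,-2.3,1.2],[0,0,-1.3,0,0,-3.5,1.2],[0,0,-1.27,0,0,-3.5,1.2],[0,0,0,-0.27,3.49,0,1.2],[0,0,0,-0.27,3.49,0,1.2],[0,0,0,-0.27,3.49,0,1.2],[0,0,0,-0.27,3.49,0,1.2],[0,0,0,-0.27,3.49,0,1.2],[0,0,0,-0.27,3.49,0,1.2],[0,0,0,0,0,0,1.2]],
])

```text
time: 43.6
ee_pos: [433.7, 246.6, 267.4]
tcp_rot: [-0.001, -0.066, 0.998, -0.0]
ft_force: [0.3, -0.2, -2.3]
opening: 16.3
finger_force: 61.0
```

Emit:
play_rows([
  [[0,0,0,0,0,0,1.2],[0,0,0,0,0,0,1.2],[0,0,0,0,0,0,1.2]],
])

```text
time: 43.9
ee_pos: [434.4, 243.0, 268.7]
tcp_rot: [-0.0, -0.064, 0.998, -0.0]
ft_force: [0.4, -0.1, -2.5]
opening: 16.6
finger_force: 61.0
```

```bash
python3 - <<'E'
from h import *
st();go(434.7,243.5,183.5,-172.6)
s=snap('wrist','x17');P=cloud(s);im=s['im'].astype(int)
m=(P[...,2]>70)&(P[...,2]<150)&(P[...,0]<520)&(P[...,0]>320)&(P[...,1]<300)&(P[...,1]>200)&(im[...,0]>130)&(im[...,2]<110)
p=P[m];print(len(p),rect(p),np.median(p[:,2]),np.polyfit(p[:,0],p[:,2],1))
E
```

```text
t 43.9 p [434.4 243.  268.7] q [ 0.92 -0.21 -0.4  -0.   -1.38 -2.36] rot [-0.    -0.064  0.998 -0.   ] F [ 0.4 -0.1 -2.5] op 16.6 ff 61.036216020584106
yaw now -172.7 tilt 0.0; turn z -0.01; shift cm x -0.03 y 0.05 z 8.52
5264 [434.6 243.6  84.5  59.1 -23.3] 109.29192091114825 [1.07869338e-02 1.04482245e+02]
```

Emit:
play_rows([
  [[0,0,0,0,0.05,2.5,1.2],[0,0,0,0,0,2.5,1.2],[0,0,0,0,0,2.1,1.2],[0,0,0,0,0,1,1.2],[0,0,0,0,0,0.4,1.2],[0,0,0,0,0,0.1,1.2],[0,0,0,0,0,0,1.2]],
])

```text
time: 44.65
ee_pos: [434.6, 244.5, 184.0]
tcp_rot: [0.001, -0.065, 0.998, 0.0]
ft_force: [0.7, -0.5, -1.6]
opening: 16.3
finger_force: 61.0
```

Emit:
play_rows([
  [[0,0,0,0,0,0,3.2],[0,0,0,0,0,0,3.2],[0,0,0,0,0,0,3.2],[0,0,0,0,0,-3,3.2],[0,0,0,0,0,-4,4],[0,0,0,0,0,-4,4],[0,0,0,4,0,-4,4],[0,0,0,4,0,0,4],[0,0,0,0,0,0,4]],
])

```text
time: 45.55
ee_pos: [357.2, 234.0, 330.9]
tcp_rot: [0.002, -0.066, 0.998, 0.003]
ft_force: [0.9, 0.4, -0.1]
opening: 39.8
finger_force: 0.0
```

```bash
python3 - <<'E'
from h import *
st()
s=snap('scene','s18');t=snap('top','t18')
P=cloud(s);im=s['im'].astype(int)
m=(P[...,2]>9)&(P[...,2]<40)&(P[...,0]<520)&(P[...,0]>320)&(P[...,1]<450)&(P[...,1]>-150)&(im[...,0]>130)&(im[...,2]<110)
for cc,p in blobs(m,P,20): print('billet',cc,len(p),rect(p),np.median(p[:,2]).round(1))
m=(P[...,2]>198)&(P[...,2]<235)&(abs(P[...,0]-647)<50)&(abs(P[...,1]+16)<50);print('bar',rect(P[m]))
cv2.imwrite('pics/c18.png',cv2.resize(s['im'][60:384,90:430,::-1],(630,600)))
E
```

```text
t 45.55 p [357.2 234.  330.9] q [ 1.06 -0.45 -0.47 -0.   -1.55 -2.5 ] rot [ 0.002 -0.066  0.998  0.003] F [ 0.9  0.4 -0.1] op 39.8 ff 0.0
billet [326. 282.] 229 [432.6 245.9  98.5  20.4   7.6] 22.1
billet [341. 297.] 241 [429.2 303.3  91.1  25.7   6.9] 21.6
billet [357. 312.] 258 [417.5 363.6  91.2  23.2   5.3] 22.8
bar [648.7 -16.5  77.8  18.8 -19.2]
```

View pics/c18.png

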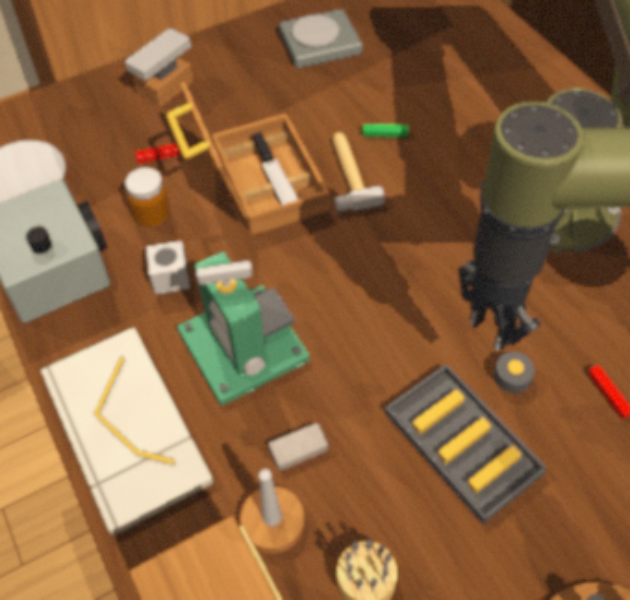

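Three billets lie side by side in the tray (440,410), (465,440) and (495,470). The gauge is in the open case, and the screw handle is still at −19°. I'm handing in.

```bash
python3 -c "
from cell import bot
print(bot.hand_in())"
```

```text
the job is handed in; nothing more can be done
None
```

The job is handed in with no verdict returned: the lid is on its stop, the screw is at about 3.5 rad by handle angle (assuming the handle starts in line with the feed), the gauge is flat back in the open case, and all three brass billets lie flat across the tray.

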